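# Tip used nail clippers into a transport box and snap its lid shut

## Task

Without touching the used nail clippers with the gripper, tip all three out of the scoop into the open transport box. Then take the lid from the draining rack, lay it on the box so that it sits fully down on the rim, and push in each of its four snap tabs until it clicks and stays under the rim. Leave the empty scoop standing flat on the worktop and the other things where they are.

Things in the scene. Friction and masses are not known exactly. Their poses are not given: they have to be found in the camera images.
- transport_box: Open grey box, fixed upright. Outside 96 (x) x 136 (y) x 98 mm tall, walls and floor 3 mm (inside 90 x 130 x 95). A rolled rim, 114 x 154 mm over all, from 85 to 98 mm up, runs round the top. Origin: centre of the underside; x along the short side, roughly away from the robot; z up. The lid's x goes along the box's x, either way round.
- drain_rack: Steel wire draining rack, fixed; carries the lid on a 25 degree slope rising to its +x. Within 85 mm of its origin in x, 50 in y, 105 mm tall. Rails at y = +-45 mm; at their low ends upturned toes, reaching 12 mm above the lid's underside, stop the lid's lower edge: lift the lid at right angles to its own plate. Origin on the worktop under the lid's middle, z up.
- lid_seat (a point): Centre of the underside of the lid's plate, which comes to lie 98 mm up on the box's rim. White lid, loose, 0.35 kg: plate 121 (x) x 161 (y) x 5 mm, under it a tapered skirt 9 mm deep (81 x 121 mm at its foot) that centres it in the box to 1.5 mm. x short side, y long side, z out of its top. At the start it leans on the rack, x up the slope, top facing up and to the robot.
- lid_grip (a point): Middle of the lid's grip: a straight rib on the middle of the plate, 14 mm thick (x), 70 mm long (y), from 5 to 31 mm above the plate's underside; this point is 18 mm above it. Axes as the lid's. Pinch it across its 14 mm.
- scoop_grip (a point): Grip point on the black handle of the loose steel scoop (0.18 kg). Handle 14 mm wide (y), 16 tall, 90 long (x, from 55 behind this point to 35 ahead), centre 38 mm above the worktop when the scoop stands flat. Axes: x from handle to open edge, z up. Tray 120 (x) x 104 (y) mm, floor 3 mm, lips 22 mm tall on three sides; its middle is 108 mm ahead of this point.
- scoop_mouth (a point): Middle of the scoop's open edge, on the upper face of its floor: 168 mm ahead of the grip point and 35 mm below it (scoop axes, as at the grip point). The clippers slide out over this edge once the floor slopes down to it by 18 to 27 degrees.
- clipper_a: Used steel nail clipper, 15 x 80 x 12 mm, 0.04 kg, loose, lying in the scoop in the right place, lengthwise; origin at the centre of its underside, its long axis is y.
- clipper_b: Used steel nail clipper, 15 x 80 x 12 mm, 0.04 kg, loose, lying in the scoop in the middle place, lengthwise; origin at the centre of its underside, its long axis is y.
- clipper_c: Used steel nail clipper, 15 x 80 x 12 mm, 0.04 kg, loose, lying in the scoop in the left place, lengthwise; origin at the centre of its underside, its long axis is y.
- tab_near (a joint): Snap tab at the middle of the lid's -x side: flap 40 mm wide, 26 long, 3 thick, hinged on the plate's edge 2 mm above the plate's underside. 0 = open, sloping out and 40 degrees below level (foot 20 mm out, 17 down); 0.87 = folded upright. Pushed in against the box (about 5 N at the pad) its sprung hook clicks under the rolled rim near 0.6 and stays at 0.65 to 0.95 (lid play); short of that it springs back to 0.
- tab_near_pad (a point): Point to press on that tab: on its outer face, 19 mm down the flap from the hinge and 7 mm short of its foot; moves with the tab. Open, it is 17 mm out from the plate's edge and 8 mm below the plate's underside; folded, 3 mm out and 17 mm below.
- tab_far (a joint): Snap tab at the middle of the lid's +x side: flap 40 mm wide, 26 long, 3 thick, hinged on the plate's edge 2 mm above the plate's underside. 0 = open, sloping out and 40 degrees below level (foot 20 mm out, 17 down); 0.87 = folded upright. Pushed in against the box (about 5 N at the pad) its sprung hook clicks under the rolled rim near 0.6 and stays at 0.65 to 0.95 (lid play); short of that it springs back to 0.
- tab_far_pad (a point): Point to press on that tab: on its outer face, 19 mm down the flap from the hinge and 7 mm short of its foot; moves with the tab. Open, it is 17 mm out from the plate's edge and 8 mm below the plate's underside; folded, 3 mm out and 17 mm below.
- tab_left (a joint): Snap tab at the middle of the lid's +y side: flap 40 mm wide, 26 long, 3 thick, hinged on the plate's edge 2 mm above the plate's underside. 0 = open, sloping out and 40 degrees below level (foot 20 mm out, 17 down); 0.87 = folded upright. Pushed in against the box (about 5 N at the pad) its sprung hook clicks under the rolled rim near 0.6 and stays at 0.65 to 0.95 (lid play); short of that it springs back to 0.
- tab_left_pad (a point): Point to press on that tab: on its outer face, 19 mm down the flap from the hinge and 7 mm short of its foot; moves with the tab. Open, it is 17 mm out from the plate's edge and 8 mm below the plate's underside; folded, 3 mm out and 17 mm below.
- tab_right (a joint): Snap tab at the middle of the lid's -y side: flap 40 mm wide, 26 long, 3 thick, hinged on the plate's edge 2 mm above the plate's underside. 0 = open, sloping out and 40 degrees below level (foot 20 mm out, 17 down); 0.87 = folded upright. Pushed in against the box (about 5 N at the pad) its sprung hook clicks under the rolled rim near 0.6 and stays at 0.65 to 0.95 (lid play); short of that it springs back to 0.
- tab_right_pad (a point): Point to press on that tab: on its outer face, 19 mm down the flap from the hinge and 7 mm short of its foot; moves with the tab. Open, it is 17 mm out from the plate's edge and 8 mm below the plate's underside; folded, 3 mm out and 17 mm below.
- cup_white: small white waisted mixing cup, 42 mm across, 32 mm tall; bystander, loose; origin at the centre of its underside
- oil_dropper: brown dropper bottle with a black cap, 33 mm across, 102 mm tall; bystander, loose; origin at the centre of its underside
- indicator_tape: roll of cream tape lying flat, 100 mm across, 25 mm tall; bystander, loose; origin at the centre of its underside
- cuticle_nippers: steel nippers lying flat, 42 x 121 x 11 mm, long along their y; bystander, loose; origin at the centre of the underside

How it is judged:
By the outcome, as a careful person would: the job done as asked, in the order asked, and still so for the second after the job is handed in, with the robot touching nothing.
It also fails if it takes over 72 s, if anything falls off the work surface, if the arm or the gripper's body presses on something with over 40 N, if the wrist force passes 120 N, or if a joint passes its speed limit or range.

## Robot

A 6-joint arm with a two-finger parallel gripper is mounted at the origin on a cart in front of the work surface, level with it; the furniture and walls round the work are solid. World frame = base frame: x ahead of the robot, y to its left, z up, the work surface at z = 0. Lengths are in mm, angles in degrees, forces in N, time in s.
With the tool pointing down it reaches from about 300 to 875 mm from the base axis. Payload 4.2 kg.
Tool frame: the origin (TCP) lies between the finger pads; the fingertips stand 11 mm ahead of it and the grasp point (between the pads) lies 8 mm behind it; z points along the fingers, y is the direction in which the jaws open and shut (so a half turn about z gives the same grasp; the last joint's range is limited). The gripper opens to 85 mm and grips with 20 to 120 N. Pads are 22 mm wide; open, the fingers measure 114 mm over their backs; the gripper's body (76 mm by 85 mm) begins 54 mm behind the grasp point. The pads swing forward as they close: fully open they stand 13 mm farther back than shut.
Start: joints at [-77.693, 18.312, 89.639, -0, 72.044, -1.146], TCP at [133.774, -559.236, 242.338] pointing down, gripper open.
Joint ranges: [-177.97, 177.97], [-48.28, 115.42], [12.27, 149.76], [-77.06, 257.06], [2.81, 150.46], [-146.56, 146.56]. Speed limits (degrees/s): [147.25, 147.25, 180, 180, 180, 180].

## Interface

Orientations are given as a 3x3 rotation matrix whose columns are the frame's x, y, z axes.
In Python, from station import ctrl, capture gives the robot as it stands.
- The arm moves only by the tool arm_command, never from a script. Its argument "steps" is one flat list of numbers, 5 for each row, row after row: the finger opening in m, from 0 to 0.0854, then the shift along the tool's x, y, z in m, then the turn about the tool's z in rad. A call has 1 to 10 rows; each row is the pose to reach, as a shift and turn from the pose measured when the call began, along the tool's axes at that moment; what a row does not reach only later rows make up. A row lasts 1/10 s, in which the tool goes at most 50 mm and 8.59 degrees, less where a joint would pass 70% of its speed; a pose out of reach is approached as far as the arm can. A call with a gripper value outside its range is refused whole. The fingers move at their own pace and stop on an object; "force" is the grip in N (left out, the last holds). Time passes only in rows, so rows that repeat a pose let the fingers close. It gives the time, the measured TCP pose, the force and the opening at its end, in the units of the state.
- ctrl.get_obs(): the state, without advancing time (a new reading comes with each control period).
- capture(name): name is "side" or "top" or "wrist"; returns a dict with "image" (480x640x3 uint8, blue, green, red), "fovy" (degrees; the focal length in pixels is half the picture's height over the tangent of half this angle, whatever the lens; pixels are square), "cx", "cy" (the principal point, pixels), "cam_to_world" (4x4, takes a point from camera to world coordinates). Camera axes: x right, y up, looking along -z (the intrinsics and any distortion apply to the point x, -y, -z); pixel columns grow to the right and rows downward; lengths in mm; the calibration is good to about 2 mm. The wrist camera is an equidistant fisheye: a pixel r from the principal point sees the ray r / f radians off the axis. A picture is of the moment at which its call begins. There is no depth.
- ctrl.sign_off(): hands the job in, once; it reports no verdict.
The state is a dict: "t": time; "q": joint angles; "joint_velocities": joint speeds; "joint_torque": joint torques, N m; "eef_pos": TCP position; "eef_rot": TCP orientation; "ft_force": force on the tool from outside, world axes, zero at the start; "torque": the same for the moment, N m; "gripper_width": finger opening in mm.
Only numpy, scipy, OpenCV 4.12 (cv2) and the standard library are available. Lean on these libraries where they do the work, as an engineer would, in place of code of your own. Each camera call takes 0.05 s, during which the arm holds its last target.

## Working session

There is one attempt and no reset: what is moved stays moved. The work goes in short steps, Python scripts to look and compute and a tool call to move; the robot and the scene stay as the last step left them, time stands still between calls to the robot, and variables do not carry over. Pictures are saved under pics/ and viewed, and the job is handed in when it is done.

Besides the shell and the picture viewer there is one more tool, called after ">>>" by a JSON object that holds its "api" and its "payload", one argument or row to a line. arm_command: Moves the arm, as the interface text tells. Its arguments: {"type":"object","properties":{"steps":{"type":"array"},"force":{"type":"number"}},"required":["steps"]}

```bash
ls -la; mkdir -p pics; python3 - <<'E'
from station import ctrl,capture
import cv2,numpy as np
o=ctrl.get_obs()
for k,v in o.items(): print(k,np.round(v,3).tolist())
for n in("side","top","wrist"):
    c=capture(n); cv2.imwrite(f"pics/{n}0.png",c["image"]); print(n,c["fovy"],c["cx"],c["cy"],np.round(c["cam_to_world"],3).tolist(),[k for k in c])
E
```

```text
total 12
drwxr-xr-x  3 agent agent 4096 Dec  7 09:36 .
drwxr-xr-x 23 root  root  4096 Dec  7 09:36 ..
drwxr-xr-x  2 agent agent 4096 Dec  7 09:36 pics
t 0.0
q [-77.693, 18.352, 89.709, -0.002, 72.045, -1.144]
joint_velocities [0.038, -0.025, 0.077, -0.011, 0.052, 0.062]
joint_torque [-0.001, -41.552, -23.416, -0.0, 0.008, -0.0]
eef_pos [133.661, -558.755, 241.464]
eef_rot [[0.973, 0.233, -0.0], [0.233, -0.973, 0.002], [-0.0, -0.002, -1.0]]
ft_force [0.837, -0.583, -0.779]
torque [0.052, -0.009, -0.011]
gripper_width 85.797
side 53.59974782278475 315.0873918832109 243.10518559906748 [[-0.887, 0.152, -0.436, 51.447], [-0.461, -0.335, 0.822, 873.249], [-0.021, 0.93, 0.367, 469.584], [0.0, 0.0, 0.0, 1.0]] ['image', 'fovy', 'cx', 'cy', 'cam_to_world']
top 53.077250134500076 308.12816306462764 238.3217091233245 [[-0.005, 0.993, -0.121, 398.552], [-1.0, -0.003, 0.023, 46.132], [0.023, 0.121, 0.992, 1209.405], [0.0, 0.0, 0.0, 1.0]] ['image', 'fovy', 'cx', 'cy', 'cam_to_world']
wrist 65.70646984690485 324.8641605962738 240.63971853745625 [[0.233, 0.935, 0.268, 201.466], [-0.972, 0.225, 0.063, -542.771], [-0.002, -0.275, 0.961, 374.677], [0.0, 0.0, 0.0, 1.0]] ['image', 'fovy', 'cx', 'cy', 'cam_to_world']
```

View pics/side0.png

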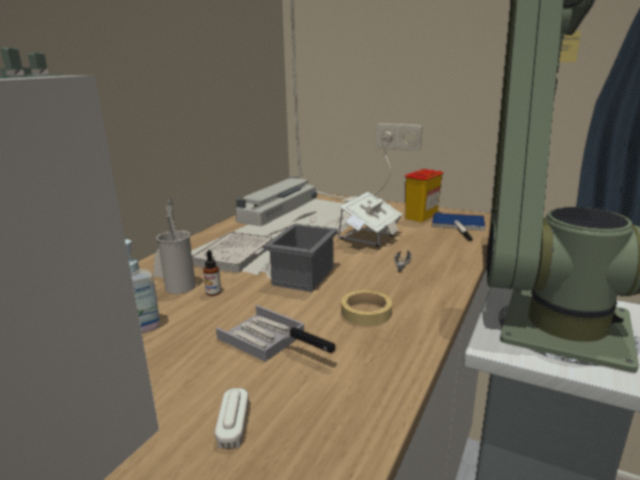

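View pics/top0.png

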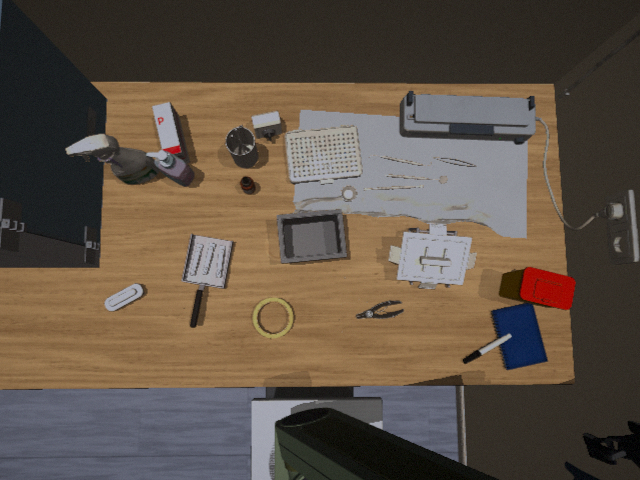

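View pics/wrist0.png

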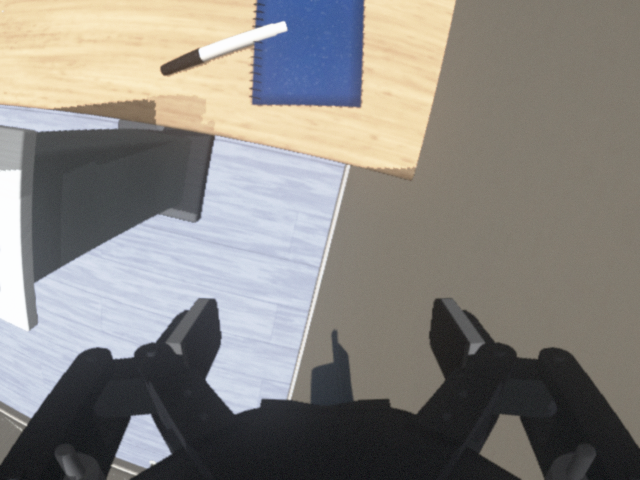

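```bash
cat > h.py <<'E'
from station import ctrl,capture
import cv2,numpy as np,json
def f_of(c): return 240/np.tan(np.radians(c["fovy"])/2)
def ray(c,u,v,fish=False):
    f=f_of(c); d=np.array([u-c["cx"],v-c["cy"]])
    if fish:
        r=np.hypot(*d); th=r/f; s=np.sin(th)/max(r,1e-9); p=np.array([d[0]*s,-d[1]*s,-np.cos(th)])
    else: p=np.array([d[0]/f,-d[1]/f,-1.])
    M=np.array(c["cam_to_world"]); return M[:3,3],M[:3,:3]@p
def onz(c,u,v,z,fish=False):
    o,d=ray(c,u,v,fish); return (o+d*(z-o[2])/d[2]).round(1)
def proj(c,P,fish=False):
    M=np.array(c["cam_to_world"]); P=np.atleast_2d(P); p=(P-M[:3,3])@M[:3,:3]; f=f_of(c)
    x,y,z=p[:,0],-p[:,1],-p[:,2]
    if fish:
        r=np.hypot(x,y); k=f*np.arctan2(r,z)/np.maximum(r,1e-9); return np.c_[c["cx"]+x*k,c["cy"]+y*k]
    return np.c_[c["cx"]+f*x/z,c["cy"]+f*y/z]
def crop(c,u0,v0,u1,v1,name,W=800):
    im=c["image"][v0:v1,u0:u1]; s=min(W/(u1-u0),600/(v1-v0)); cv2.imwrite(f"pics/{name}.png",cv2.resize(im,None,fx=s,fy=s,interpolation=cv2.INTER_CUBIC)); print(name,"scale",round(s,3))
def obs():
    o=ctrl.get_obs(); print("t",round(o["t"],2),"pos",np.round(o["eef_pos"],1).tolist(),"yaw(x axis)",round(float(np.degrees(np.arctan2(o["eef_rot"][1][0],o["eef_rot"][0][0]))),2),"F",np.round(o["ft_force"],1).tolist(),"w",round(o["gripper_width"],1)); return o
E
python3 - <<'E'
from h import *
c=capture("top"); crop(c,170,180,370,330,"t1"); crop(c,340,200,500,320,"t2")
s=capture("side"); crop(s,200,220,400,370,"s1"); crop(s,320,170,440,290,"s2")
E
```

```text
t1 scale 4.0
t2 scale 5.0
s1 scale 4.0
s2 scale 5.0
```

View pics/t1.png

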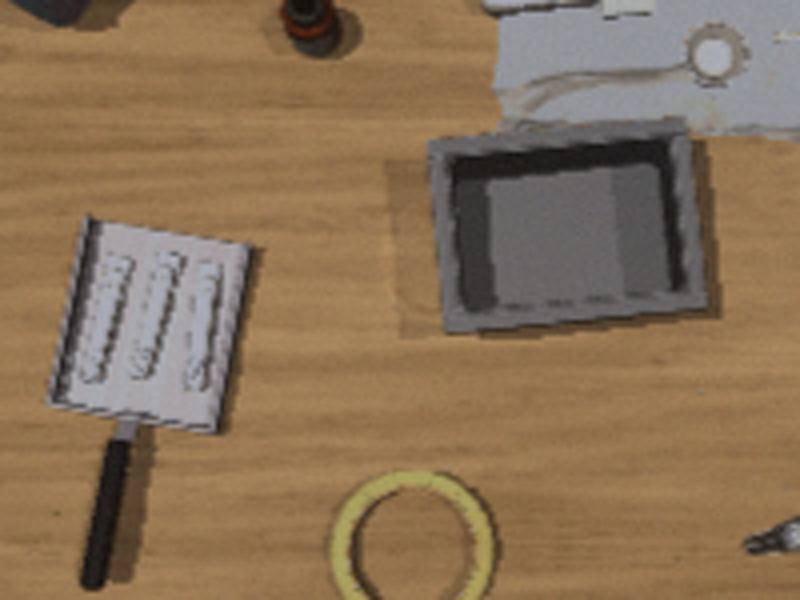

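View pics/t2.png

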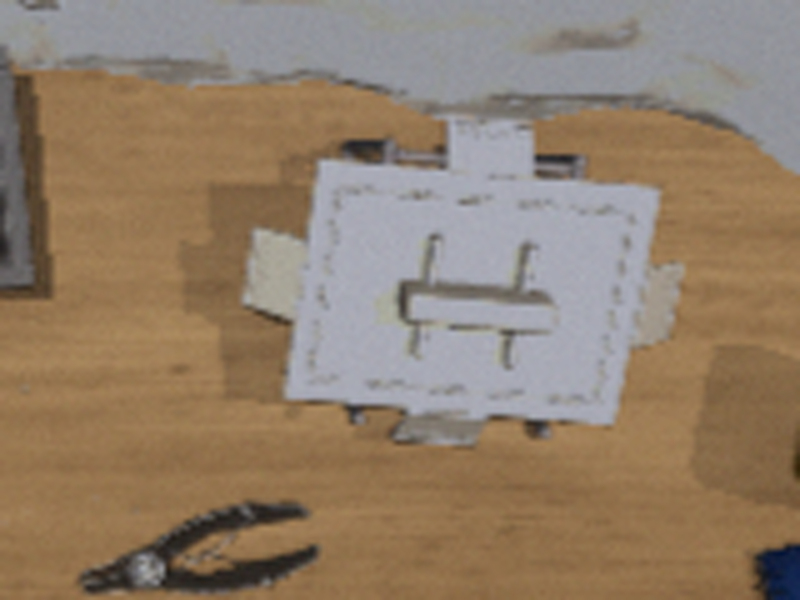

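View pics/s1.png

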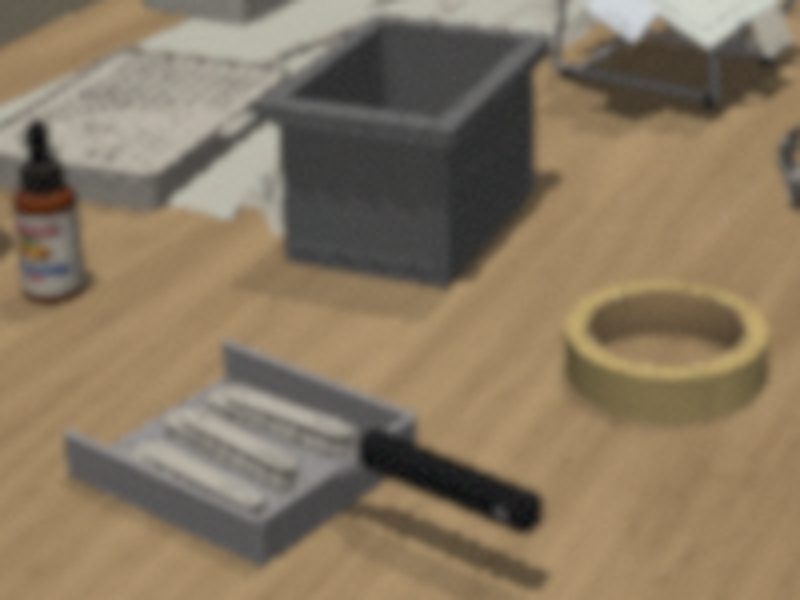

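View pics/s2.png

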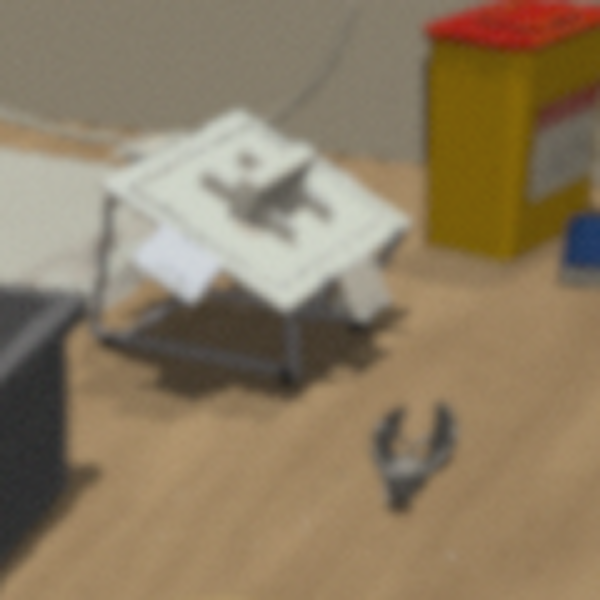

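```bash
cat > fit.py <<'E'
from h import *
from scipy.optimize import least_squares
T=capture("top");S=capture("side")
def Rz(a): return np.array([[np.cos(a),-np.sin(a),0],[np.sin(a),np.cos(a),0],[0,0,1]])
def Ry(a): return np.array([[np.cos(a),0,np.sin(a)],[0,1,0],[-np.sin(a),0,np.cos(a)]])
def t(u,v,o=(170,180),s=4): return (u/s+o[0],v/s+o[1])
def fit(obj,pts,x0,tilt=0,freez=False):
    # pts: (cam, localpt, pix)
    def pose(x): return Rz(x[3])@Ry(x[4]) , x[:3]
    def res(x):
        x=np.r_[x[:2], x[2] if freez else x0[2], x[-1], tilt] 
        R,p=pose(x); r=[]
        for c,l,px in pts:
            q=proj(c,R@np.array(l,float)+p)[0]; r+=list(q-px)
        return np.array(r)
    xi=[x0[0],x0[1]]+([x0[2]] if freez else [])+[x0[3]]
    s=least_squares(res,xi,loss='soft_l1')
    print(obj,np.round(s.x[:-1],1),"yaw",np.degrees(s.x[-1]).round(2)); print(np.round(res(s.x).reshape(-1,2),1).tolist())
s1=lambda u,v:t(u,v,(200,220)); s2=lambda u,v:t(u,v,(320,170),5); t2=lambda u,v:t(u,v,(340,200),5)
for fz in(False,True):
  fit("box",[(T,(57,77,98),t(430,143)),(T,(57,-77,98),t(685,120)),(T,(-57,-77,98),t(707,306)),(T,(-57,77,98),t(445,330)),
   (S,(57,77,98),s1(265,103)),(S,(-57,77,98),s1(447,130)),(S,(-57,-77,98),s1(550,42))],(420,40,0,0),0,fz)
  # scoop, local = grip axes; grip 38 up
  L=25-38
  fit("scoop",[(T,(168,52,L),t(90,217)),(T,(168,-52,L),t(255,247)),(T,(48,-52,L),t(217,432)),(T,(48,52,L),t(48,403)),(T,(-55,0,8),t(92,588)),
   (S,(168,52,L),s1(68,433)),(S,(168,-52,L),s1(228,345)),(S,(48,-52,L),s1(412,415)),(S,(48,52,L),s1(265,525))],(300,240,38,-.1),0,fz)
  P=5
  fit("lid_seat",[(T,(60.5,80.5,P),t2(318,160)),(T,(60.5,-80.5,P),t2(660,187)),(T,(-60.5,-80.5,P),t2(612,424)),(T,(-60.5,80.5,P),t2(286,399)),
   (S,(60.5,80.5,P),s2(105,185)),(S,(60.5,-80.5,P),s2(240,108)),(S,(-60.5,-80.5,P),s2(410,228)),(S,(-60.5,80.5,P),s2(290,310))],(390,-200,75,-.1),-np.radians(25),True)
E
python3 fit.py
```

```text
box [539.6  12.6] yaw -1074.78
[[-1.2, -0.7], [0.4, -1.0], [-0.0, 0.7], [-0.6, 0.9], [-2.9, -1.2], [1.1, -1.1], [0.7, -3.2]]
scoop [380.7 284.7] yaw -9.95
[[-1.0, -0.4], [-0.8, -0.8], [-0.4, 1.0], [-0.2, 1.1], [-0.3, 1.2], [-0.6, -2.7], [-0.0, -3.7], [2.2, -2.6], [-0.5, -3.2]]
lid_seat [ 488.4 -279.1   72.3] yaw -4.55
[[0.1, 0.3], [0.1, 0.1], [0.6, 0.2], [-0.4, 0.2], [-1.1, -0.1], [-0.6, 0.6], [0.5, -0.7], [-0.2, 0.4]]
box [540.6  11.5  -4.6] yaw -354.98
[[-0.6, -0.9], [0.7, -0.9], [0.2, 0.5], [-0.1, 0.6], [-2.9, 0.5], [0.8, 0.7], [0.7, -1.4]]
scoop [381.9 284.7  31.2] yaw -10.21
[[-0.1, -0.6], [-0.1, -0.9], [0.0, 0.6], [0.6, 0.6], [0.2, 0.5], [-0.6, 0.2], [0.0, -0.9], [1.9, 0.5], [-0.9, 0.0]]
lid_seat [ 488.4 -279.1   72.3] yaw -4.55
[[0.1, 0.3], [0.1, 0.1], [0.6, 0.2], [-0.4, 0.2], [-1.1, -0.1], [-0.6, 0.6], [0.5, -0.7], [-0.2, 0.4]]
```

>>> {"api": "arm_command", "payload": {
  "steps": [0.06,0.354,-0.336,-0.018,0.2,0.06,0.354,-0.336,-0.018,0.2,0.06,0.354,-0.336,-0.018,0.2,0.06,0.354,-0.336,-0.018,0.2,0.06,0.354,-0.336,-0.018,0.2,0.06,0.354,-0.336,-0.018,0.2,0.06,0.354,-0.336,-0.018,0.2,0.06,0.354,-0.336,-0.018,0.2,0.06,0.354,-0.336,-0.018,0.2,0.06,0.354,-0.336,-0.018,0.2]
}}

```text
t: 1.35
eef_pos: [400.9, -147.6, 260.6]
eef_rot: [[0.999, 0.036, 0.001], [0.036, -0.999, 0.0], [0.001, -0.0, -1.0]]
ft_force: [0.7, -0.2, 0.2]
gripper_width: 59.7
```

```bash
cat >> h.py <<'E'
def plan(x,y,z,yaw):
    o=ctrl.get_obs(); R=np.array(o["eef_rot"]); d=R.T@(np.array([x,y,z])-o["eef_pos"])/1000
    y0=np.degrees(np.arctan2(R[1,0],R[0,0])); a=-((yaw-y0+180)%360-180)
    print("->",(x,y,z,yaw),"row:",np.round(d,4).tolist(),"turn",round(np.radians(a),4),"dist",round(np.linalg.norm(d)*1000))
E
python3 - <<'E'
from h import *
o=obs(); print(np.round(o["q"],1).tolist())
plan(375,200,150,-10)
c=capture("wrist"); cv2.imwrite("pics/w1.png",c["image"])
E
```

```text
t 1.35 pos [400.9, -147.6, 260.6] yaw(x axis) 2.07 F [0.7, -0.2, 0.2] w 59.7
[-21.8, 4.1, 105.4, 0.0, 70.5, 66.1]
-> (375, 200, 150, -10) row: [-0.0134, -0.3483, 0.1107] turn 0.2107 dist 366
```

View pics/w1.png

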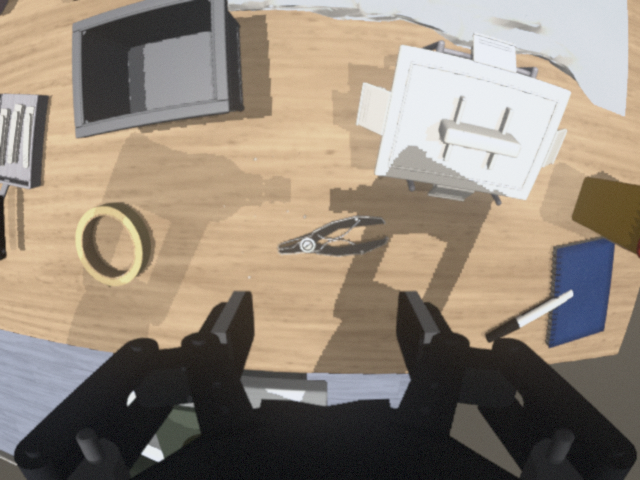

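```bash
python3 - <<'E'
from h import *
plan(381,284,110,-10)
E
cat >> fit.py <<'E'
E
sed -i 's/^T=capture.*$/import pickle\nT=pickle.load(open("T.pkl","rb")) if 0 else None/' fit.py; echo
```

```text
-> (381, 284, 110, -10) row: [-0.0065, -0.4281, 0.1525] turn 0.2134 dist 455
```

>>> {"api": "arm_command", "payload": {
  "steps": [0.05,-0.0065,-0.428,0.15,0.21,0.05,-0.0065,-0.428,0.15,0.21,0.05,-0.0065,-0.428,0.15,0.21,0.05,-0.0065,-0.428,0.15,0.21,0.05,-0.0065,-0.428,0.15,0.21,0.05,-0.0065,-0.428,0.15,0.21,0.05,-0.0065,-0.428,0.15,0.21,0.05,-0.0065,-0.428,0.15,0.21,0.05,-0.0065,-0.428,0.15,0.21,0.05,-0.0065,-0.428,0.15,0.21]
}}

```text
t: 2.4
eef_pos: [380.4, 287.1, 111.2]
eef_rot: [[0.986, -0.167, 0.003], [-0.167, -0.986, 0.004], [0.002, -0.005, -1.0]]
ft_force: [-0.2, -0.6, 0.1]
gripper_width: 50.5
```

```bash
python3 - <<'E'
from h import *
o=obs(); print(np.round(o["q"],1).tolist())
c=capture("wrist"); 
th=np.radians(-10); R=np.array([[np.cos(th),-np.sin(th),0],[np.sin(th),np.cos(th),0],[0,0,1]])
pts=[R@np.array(p)+[381,284.5,38] for p in [(168,52,-16),(168,-52,-16),(48,-52,-16),(48,52,-16),(-55,0,8),(35,0,8),(0,0,8)]]
uv=proj(c,np.array(pts),True); print(uv.round().tolist())
im=c["image"].copy()
for u,v in uv: cv2.circle(im,(int(u),int(v)),4,(0,0,255),1)
cv2.imwrite("pics/w2.png",im)
E
```

```text
t 2.4 pos [380.4, 287.1, 111.2] yaw(x axis) -9.59 F [-0.2, -0.6, 0.1] w 50.5
[35.6, 16.9, 113.2, 0.1, 49.6, 135.1]
[[247.0, -16.0], [416.0, -14.0], [416.0, 174.0], [245.0, 172.0], [329.0, 344.0], [331.0, 200.0], [330.0, 261.0]]
```

View pics/w2.png

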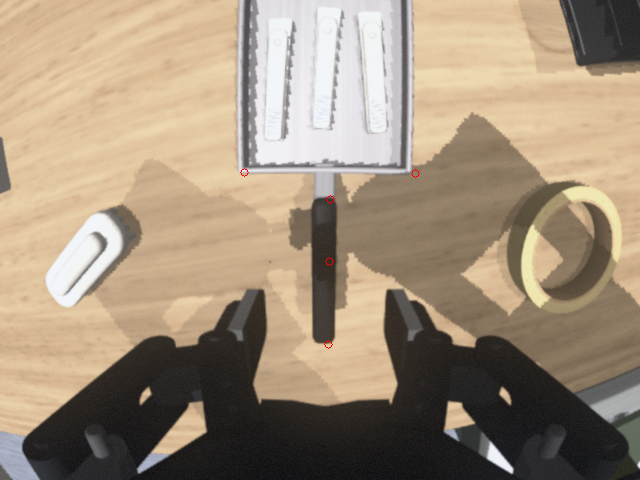

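>>> {"api": "arm_command", "payload": {
  "steps": [0.05,-0.02,0,0.04,0,0.05,-0.02,0,0.081,0,0.05,-0.02,0,0.081,0,0.01,-0.02,0,0.081,0,0.01,-0.02,0,0.081,0,0.01,-0.02,0,0.081,0,0.01,-0.02,0,0.081,0,0.01,-0.02,0,0.081,0],
  "force": 20
}}

```text
t: 3.25
eef_pos: [362.3, 291.3, 31.5]
eef_rot: [[0.986, -0.167, 0.006], [-0.167, -0.986, 0.006], [0.005, -0.007, -1.0]]
ft_force: [1.7, -0.6, 4.8]
gripper_width: 13.5
```

Gripped. Test lift of 15 mm at 20 N to see whether the scoop pivots.

>>> {"api": "arm_command", "payload": {
  "steps": [0.01,0,0,-0.007,0,0.01,0,0,-0.014,0,0.01,0,0,-0.02,0,0.01,0,0,-0.02,0]
}}

```text
t: 3.65
eef_pos: [362.2, 291.4, 52.2]
eef_rot: [[0.986, -0.167, 0.006], [-0.167, -0.986, 0.007], [0.005, -0.008, -1.0]]
ft_force: [-0.0, -0.1, -2.5]
gripper_width: 13.4
```

```bash
python3 - <<'E'
from h import *
obs()
c=capture("side"); crop(c,180,270,380,400,"s3")
c=capture("wrist"); cv2.imwrite("pics/w3.png",c["image"])
E
```

```text
t 3.65 pos [362.2, 291.4, 52.2] yaw(x axis) -9.6 F [-0.0, -0.1, -2.5] w 13.4
s3 scale 4.0
```

View pics/s3.png

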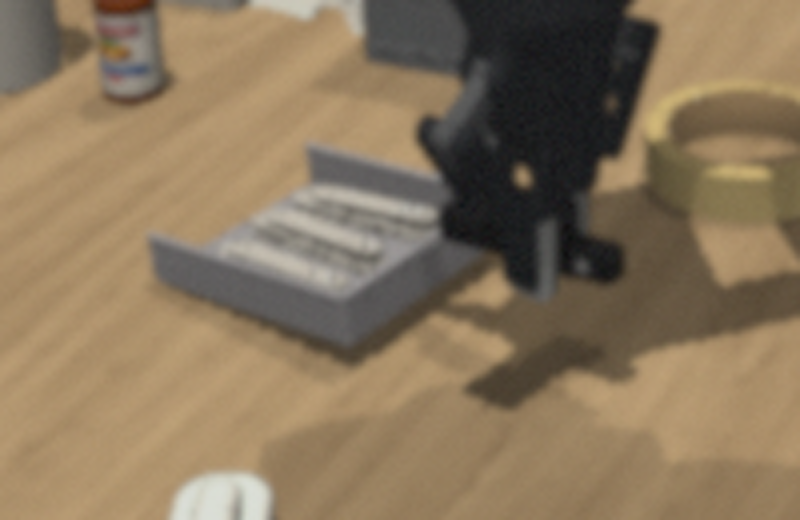

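View pics/w3.png

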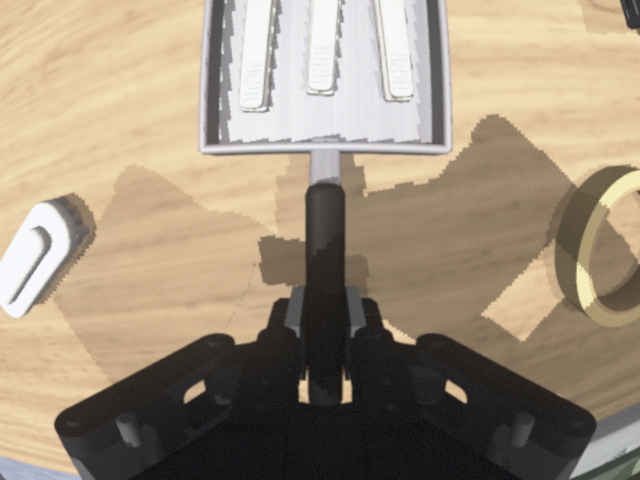

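>>> {"api": "arm_command", "payload": {
  "steps": [0.01,0,0,-0.005,0,0.01,0,0,-0.01,0,0.01,0,0,-0.015,0,0.01,0,0,-0.015,0]
}}

```text
t: 4.15
eef_pos: [362.2, 291.4, 67.3]
eef_rot: [[0.986, -0.167, 0.007], [-0.167, -0.986, 0.007], [0.006, -0.008, -1.0]]
ft_force: [0.3, 0.0, -1.4]
gripper_width: 13.6
```

```bash
python3 - <<'E'
from h import *
o=obs(); print(np.round(o["torque"],3))
c=capture("side"); crop(c,180,270,380,400,"s4")
E
```

```text
t 4.15 pos [362.2, 291.4, 67.3] yaw(x axis) -9.6 F [0.3, 0.0, -1.4] w 13.6
[0.023 0.22  0.008]
s4 scale 4.0
```

View pics/s4.png

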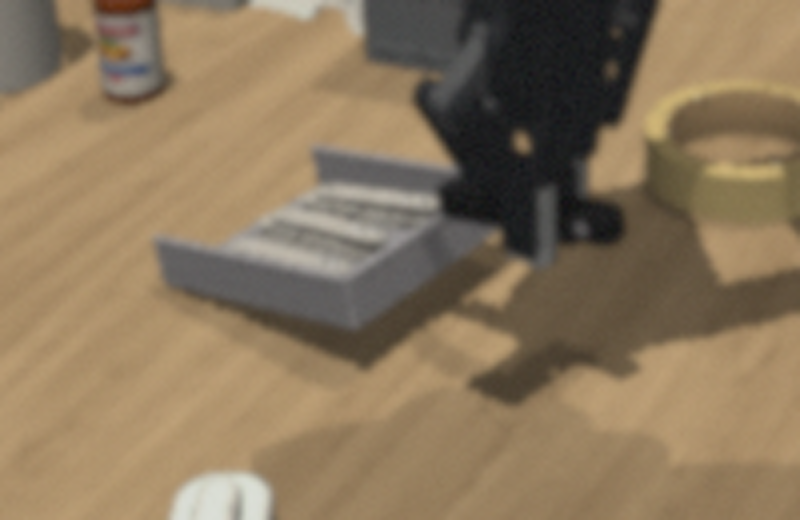

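>>> {"api": "arm_command", "payload": {
  "steps": [0.01,0,0,0,0,0.01,0,0,0,0,0.01,0,0,-0.006,0,0.01,0,0,-0.014,0,0.01,0,0,-0.024,0,0.01,0,0,-0.03,0,0.01,0,0,-0.03,0],
  "force": 120
}}

```text
t: 4.9
eef_pos: [362.6, 291.6, 98.3]
eef_rot: [[0.986, -0.167, 0.009], [-0.167, -0.986, 0.009], [0.007, -0.01, -1.0]]
ft_force: [0.8, 0.1, -2.9]
gripper_width: 11.8
```

```bash
python3 - <<'E'
from h import *
o=obs(); print(np.round(o["torque"],3))
c=capture("side"); crop(c,180,250,380,400,"s5")
plan(367,300,180,-10)
# box-local target
a=np.radians(5.1)
for lx,ly in((-170,0),(-175,0)): print(540+lx*np.cos(a)-ly*np.sin(a), 12+lx*np.sin(a)+ly*np.cos(a))
E
```

```text
t 4.9 pos [362.6, 291.6, 98.3] yaw(x axis) -9.6 F [0.8, 0.1, -2.9] w 11.8
[0.052 0.307 0.018]
s5 scale 4.0
-> (367, 300, 180, -10) row: [0.0038, -0.0101, -0.0822] turn 0.0071 dist 83
370.67301888016914 -3.1120304672950567
365.69281355311534 -3.556501951627265
```

View pics/s5.png

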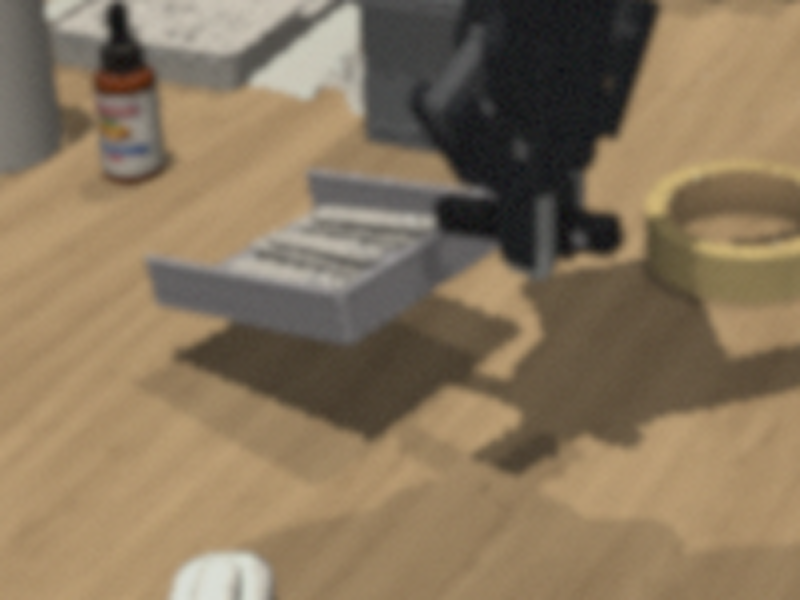

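>>> {"api": "arm_command", "payload": {
  "steps": [0.01,0.001,0.005,-0.004,-0.004,0.01,0.003,0.015,-0.012,-0.013,0.01,0.006,0.029,-0.024,-0.026,0.01,0.01,0.049,-0.038,-0.044,0.01,0.014,0.074,-0.054,-0.065,0.01,0.019,0.098,-0.07,-0.087,0.01,0.024,0.123,-0.084,-0.109,0.01,0.028,0.142,-0.096,-0.126,0.01,0.031,0.157,-0.105,-0.139,0.01,0.032,0.162,-0.11,-0.144],
  "force": 120
}}

```text
t: 5.95
eef_pos: [365.5, 123.6, 207.2]
eef_rot: [[1.0, -0.025, 0.009], [-0.025, -1.0, 0.008], [0.008, -0.008, -1.0]]
ft_force: [-0.7, 0.4, -2.9]
gripper_width: 12.0
```

```bash
python3 - <<'E'
from h import *
o=obs(); print(np.round(o["torque"],3))
plan(370,-3,208,5.1)
c=capture("wrist"); cv2.imwrite("pics/w4.png",c["image"])
E
```

```text
t 5.95 pos [365.5, 123.6, 207.2] yaw(x axis) -1.44 F [-0.7, 0.4, -2.9] w 12.0
[0.015 0.308 0.021]
-> (370, -3, 208, 5.1) row: [0.0077, 0.1265, -0.0017] turn -0.1141 dist 127
```

View pics/w4.png

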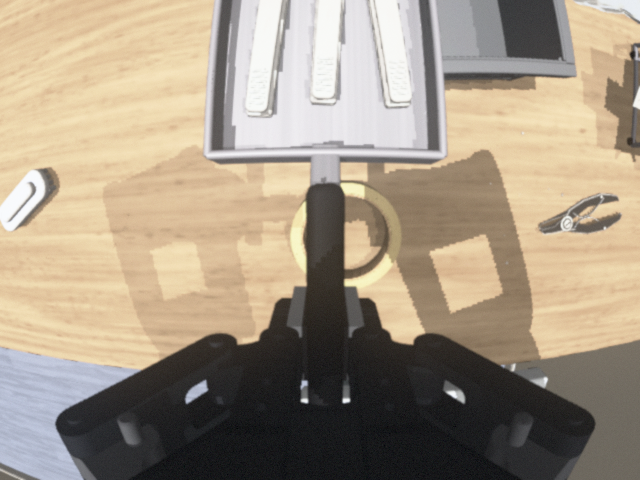

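>>> {"api": "arm_command", "payload": {
  "steps": [0.01,0,0.005,0,-0.005,0.01,0.001,0.015,0,-0.013,0.01,0.002,0.03,0,-0.027,0.01,0.003,0.05,0,-0.045,0.01,0.005,0.075,0,-0.067,0.01,0.006,0.095,0,-0.085,0.01,0.007,0.11,0,-0.1,0.01,0.008,0.12,0,-0.108,0.01,0.008,0.126,0,-0.114,0.01,0.008,0.126,0,-0.114],
  "force": 120
}}

```text
t: 7.0
eef_pos: [370.5, -2.5, 206.3]
eef_rot: [[0.996, 0.089, 0.008], [0.089, -0.996, 0.008], [0.009, -0.007, -1.0]]
ft_force: [-0.3, 0.3, -2.4]
gripper_width: 12.2
```

```bash
python3 - <<'E'
from h import *
o=obs(); print(np.round(o["torque"],3),np.round(o["q"],1).tolist())
c=capture("top"); crop(c,240,180,400,300,"t6",W=400)
c=capture("side"); crop(c,220,170,420,320,"s6",W=600)
E
```

```text
t 7.0 pos [370.5, -2.5, 206.3] yaw(x axis) 5.08 F [-0.3, 0.3, -2.4] w 12.2
[0.013 0.331 0.01 ] [-2.6, 1.1, 116.9, 0.5, 61.5, 82.1]
t6 scale 2.5
s6 scale 3.0
```

View pics/t6.png

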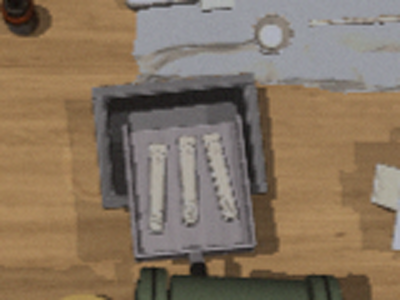

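View pics/s6.png

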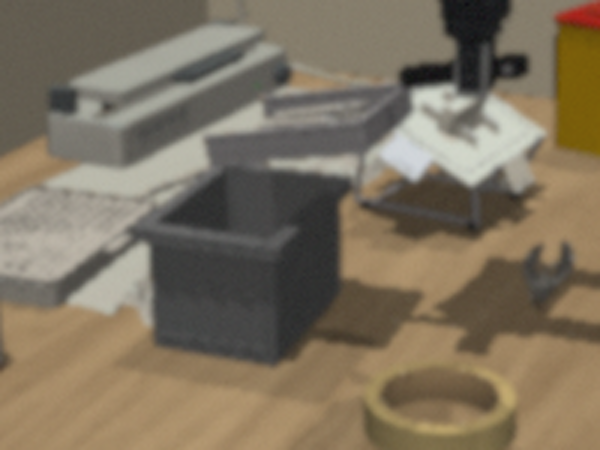

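>>> {"api": "arm_command", "payload": {
  "steps": [0.01,0,0,0,0,0.01,0,0,0,0,0.01,0,0,0,0,0.01,0,0,0,0,0.01,0,0,0,0,0.01,0,0,0,0],
  "force": 20
}}

```text
t: 7.7
eef_pos: [370.6, -1.9, 206.5]
eef_rot: [[0.996, 0.089, 0.009], [0.089, -0.996, 0.008], [0.01, -0.007, -1.0]]
ft_force: [-0.4, -0.5, -1.9]
gripper_width: 12.5
```

```bash
python3 - <<'E'
from h import *
o=obs(); print(np.round(o["torque"],3))
c=capture("wrist"); cv2.imwrite("pics/w7.png",cv2.resize(c["image"][:300],None,fx=.8,fy=.8))
c=capture("side"); crop(c,220,170,420,320,"s7",W=600)
E
```

```text
t 7.7 pos [370.6, -1.9, 206.5] yaw(x axis) 5.12 F [-0.4, -0.5, -1.9] w 12.5
[-0.094  0.316 -0.023]
s7 scale 3.0
```

View pics/w7.png

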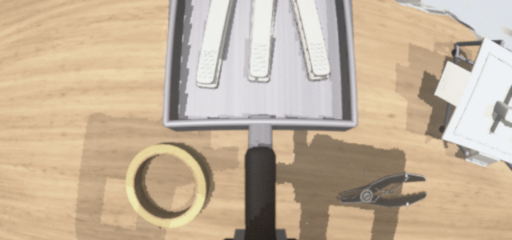

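View pics/s7.png

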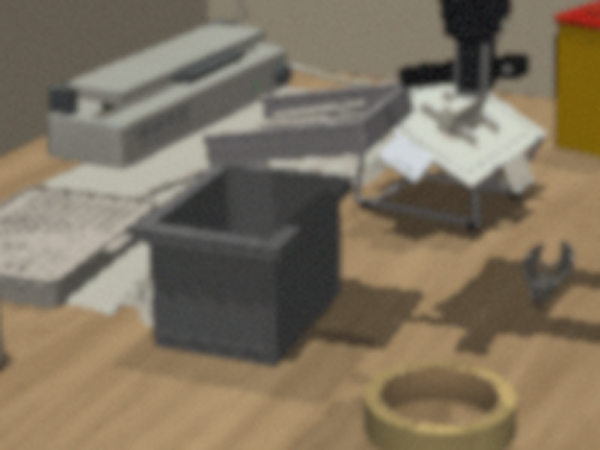

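>>> {"api": "arm_command", "payload": {
  "steps": [0.012,0,0,0,0,0.0125,0,0,0,0,0.0125,0,0,0,0],
  "force": 20
}}

```text
t: 8.1
eef_pos: [370.6, -2.0, 206.5]
eef_rot: [[0.996, 0.089, 0.009], [0.089, -0.996, 0.008], [0.01, -0.007, -1.0]]
ft_force: [-0.1, 0.3, -3.2]
gripper_width: 12.6
```

```bash
python3 - <<'E'
from h import *
o=obs(); print(np.round(o["torque"],3))
E
```

```text
t 8.1 pos [370.6, -2.0, 206.5] yaw(x axis) 5.11 F [-0.1, 0.3, -3.2] w 12.6
[-0.051  0.325  0.007]
```

>>> {"api": "arm_command", "payload": {
  "steps": [0.013,0,0,0,0,0.0132,0,0,0,0,0.0132,0,0,0,0],
  "force": 20
}}

```text
t: 8.4
eef_pos: [370.6, -2.0, 206.5]
eef_rot: [[0.996, 0.089, 0.009], [0.089, -0.996, 0.008], [0.01, -0.007, -1.0]]
ft_force: [0.1, 0.3, -2.7]
gripper_width: 13.1
```

```bash
python3 - <<'E'
from h import *
o=obs(); print(np.round(o["torque"],3))
c=capture("side"); crop(c,220,170,420,320,"s8",W=600)
E
```

```text
t 8.4 pos [370.6, -2.0, 206.5] yaw(x axis) 5.11 F [0.1, 0.3, -2.7] w 13.1
[0.002 0.334 0.034]
s8 scale 3.0
```

View pics/s8.png

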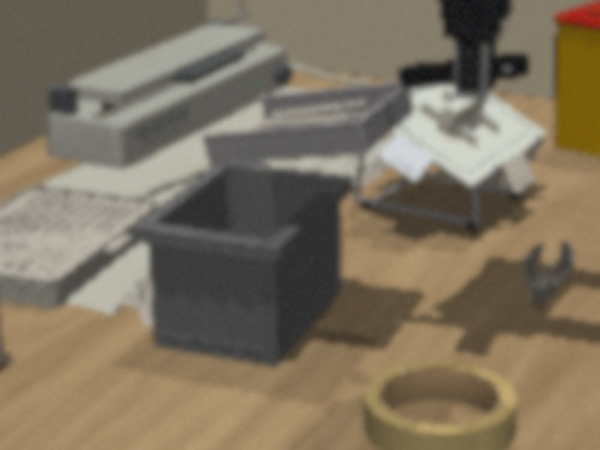

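>>> {"api": "arm_command", "payload": {
  "steps": [0.0135,0,0,0,0,0.0135,0,0,0,0,0.0135,0,0,0,0],
  "force": 20
}}

```text
t: 8.75
eef_pos: [371.0, -1.9, 206.7]
eef_rot: [[0.996, 0.089, 0.01], [0.089, -0.996, 0.008], [0.011, -0.007, -1.0]]
ft_force: [-0.1, -0.2, -1.5]
gripper_width: 13.7
```

```bash
python3 - <<'E'
from h import *
o=obs(); print(np.round(o["torque"],3))
c=capture("side"); crop(c,220,170,420,320,"s9",W=600)
E
```

```text
t 8.75 pos [371.0, -1.9, 206.7] yaw(x axis) 5.12 F [-0.1, -0.2, -1.5] w 13.7
[-0.028  0.063  0.044]
s9 scale 3.0
```

View pics/s9.png

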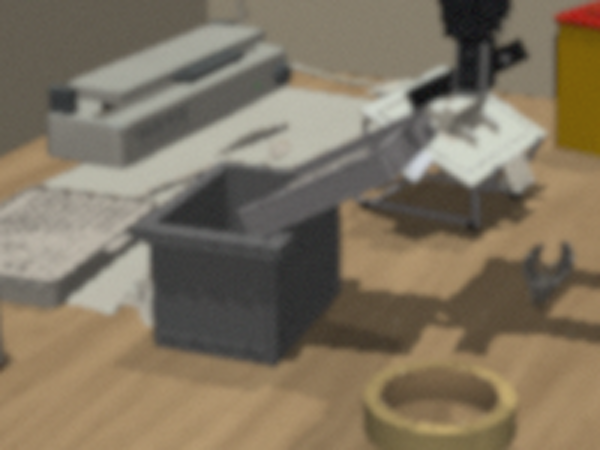

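>>> {"api": "arm_command", "payload": {
  "steps": [0.0132,0,0,0,0,0.013,0,0,0,0,0.012,0,0,0,0],
  "force": 20
}}

```text
t: 9.1
eef_pos: [371.0, -2.0, 206.8]
eef_rot: [[0.996, 0.089, 0.01], [0.089, -0.996, 0.008], [0.011, -0.007, -1.0]]
ft_force: [-0.7, -0.5, -1.0]
gripper_width: 13.5
```

```bash
python3 - <<'E'
from h import *
o=obs(); print(np.round(o["torque"],3))
c=capture("wrist"); cv2.imwrite("pics/w10.png",c["image"])
c=capture("top"); crop(c,250,180,380,280,"t10",W=500)
E
```

```text
t 9.1 pos [371.0, -2.0, 206.8] yaw(x axis) 5.11 F [-0.7, -0.5, -1.0] w 13.5
[-0.012  0.087 -0.013]
t10 scale 3.846
```

View pics/w10.png

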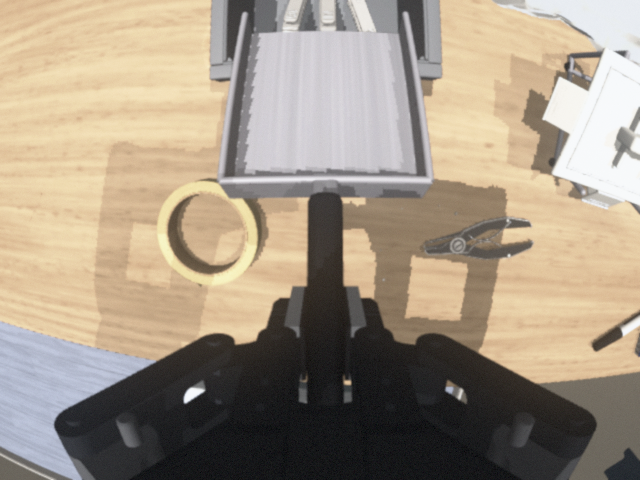

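View pics/t10.png

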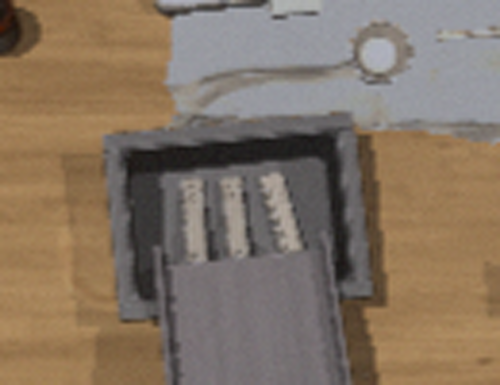

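>>> {"api": "arm_command", "payload": {
  "steps": [0.01,0,0,0,0,0.01,0,0,-0.03,0,0.01,0,0,-0.06,0,0.01,0.01,-0.04,-0.06,0.03,0.01,0.02,-0.085,-0.06,0.06,0.01,0.03,-0.13,-0.05,0.089,0.01,0.04,-0.175,-0.03,0.089,0.01,0.048,-0.215,0,0.089,0.01,0.05,-0.228,0.03,0.089,0.01,0.05,-0.228,0.05,0.089],
  "force": 70
}}

```text
t: 10.2
eef_pos: [400.3, 231.9, 156.7]
eef_rot: [[1.0, 0.003, 0.008], [0.003, -1.0, 0.008], [0.008, -0.008, -1.0]]
ft_force: [-0.4, -0.4, -1.8]
gripper_width: 12.7
```

```bash
python3 - <<'E'
from h import *
o=obs(); print(np.round(o["torque"],3))
c=capture("side"); crop(c,180,220,380,370,"s11",W=600)
plan(400,230,140,0); plan(357,230,32,0)
E
```

```text
t 10.2 pos [400.3, 231.9, 156.7] yaw(x axis) 0.19 F [-0.4, -0.4, -1.8] w 12.7
[-0.033  0.112 -0.028]
s11 scale 3.0
-> (400, 230, 140, 0) row: [0.0015, 0.0, 0.0142] turn 0.0025 dist 14
-> (357, 230, 32, 0) row: [-0.0417, 0.0004, 0.1221] turn 0.0025 dist 129
```

View pics/s11.png

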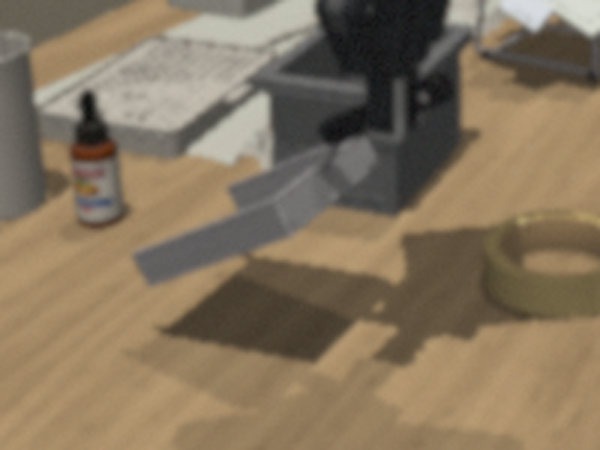

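>>> {"api": "arm_command", "payload": {
  "steps": [0.0125,0,0,0.03,0,0.0125,-0.005,0,0.045,0,0.0125,-0.02,0,0.065,0,0.0125,-0.03,0,0.085,0,0.0125,-0.035,0,0.1,0,0.0125,-0.039,0,0.113,0,0.0125,-0.041,0,0.121,0,0.0125,-0.042,0,0.1245,0,0.0125,-0.042,0,0.1245,0],
  "force": 20
}}

```text
t: 11.15
eef_pos: [357.0, 230.6, 30.4]
eef_rot: [[1.0, 0.002, 0.003], [0.002, -1.0, 0.005], [0.003, -0.005, -1.0]]
ft_force: [-3.9, 0.5, 8.5]
gripper_width: 13.0
```

```bash
python3 - <<'E'
from h import *
o=obs(); print(np.round(o["torque"],3))
c=capture("side"); crop(c,180,220,380,370,"s12",W=600)
E
```

```text
t 11.15 pos [357.0, 230.6, 30.4] yaw(x axis) 0.12 F [-3.9, 0.5, 8.5] w 13.0
[-0.028  0.245  0.101]
s12 scale 3.0
```

View pics/s12.png

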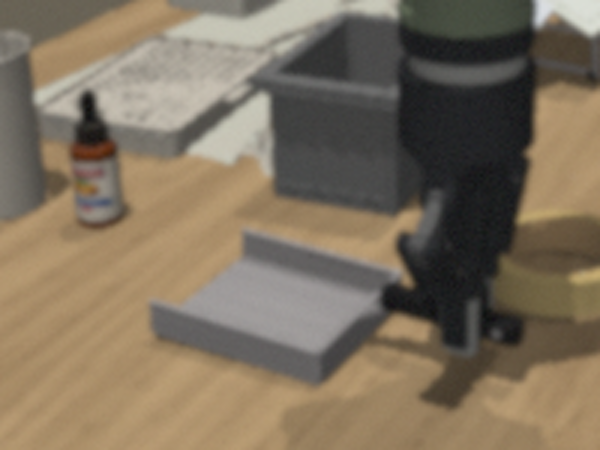

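>>> {"api": "arm_command", "payload": {
  "steps": [0.05,0,0,0,0,0.05,0,0,0,0,0.05,0,0,0,0,0.05,0,0,-0.03,0,0.05,0,0,-0.07,0,0.05,0,0,-0.12,0,0.05,0,0.01,-0.17,-0.15,0.05,0.01,0.06,-0.2,-0.3,0.05,0.02,0.11,-0.2,-0.45,0.05,0.03,0.16,-0.2,-0.6],
  "force": 20
}}

```text
t: 12.2
eef_pos: [381.2, 103.7, 230.0]
eef_rot: [[0.863, 0.506, 0.006], [0.506, -0.863, 0.006], [0.008, -0.002, -1.0]]
ft_force: [0.3, 0.6, -0.7]
gripper_width: 49.5
```

```bash
python3 - <<'E'
from h import *
o=obs(); 
plan(480,-310,230,85.45)
c=capture("top"); crop(c,170,180,370,330,"t13",W=600)
E
```

```text
t 12.2 pos [381.2, 103.7, 230.0] yaw(x axis) 30.4 F [0.3, 0.6, -0.7] w 49.5
-> (480, -310, 230, 85.45) row: [-0.1241, 0.4068, -0.0016] turn -0.9608 dist 425
t13 scale 3.0
```

View pics/t13.png

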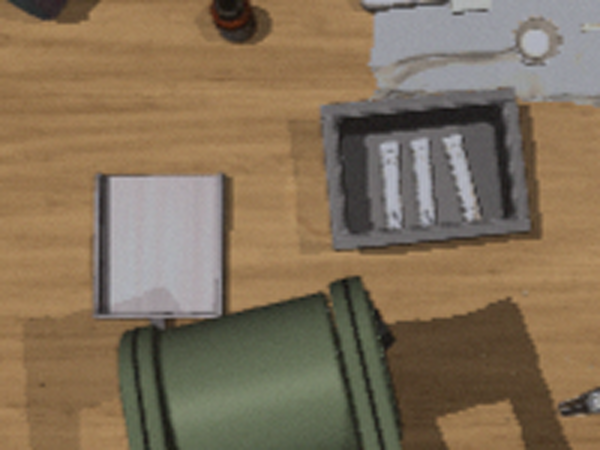

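>>> {"api": "arm_command", "payload": {
  "steps": [0.05,-0.124,0.407,0,-0.96,0.05,-0.124,0.407,0,-0.96,0.05,-0.124,0.407,0,-0.96,0.05,-0.124,0.407,0,-0.96,0.05,-0.124,0.407,0,-0.96,0.05,-0.124,0.407,0,-0.96,0.05,-0.124,0.407,0,-0.96,0.05,-0.124,0.407,0,-0.96,0.05,-0.124,0.407,0,-0.96,0.05,-0.124,0.407,0,-0.96]
}}

```text
t: 13.25
eef_pos: [481.7, -317.9, 229.4]
eef_rot: [[0.081, 0.997, 0.006], [0.997, -0.081, 0.0], [0.001, 0.006, -1.0]]
ft_force: [0.4, 1.4, -0.3]
gripper_width: 50.1
```

```bash
python3 - <<'E'
from h import *
import pickle
o=obs(); 
c=capture("wrist"); cv2.imwrite("pics/w14.png",c["image"]); pickle.dump(c,open("w14.pkl","wb"))
E
```

```text
t 13.25 pos [481.7, -317.9, 229.4] yaw(x axis) 85.36 F [0.4, 1.4, -0.3] w 50.1
```

View pics/w14.png

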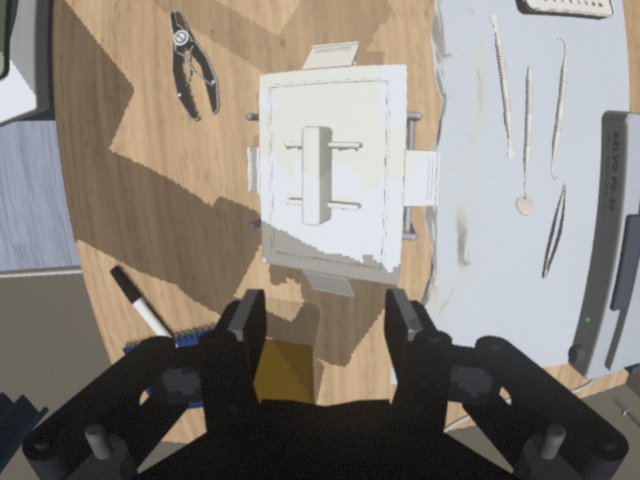

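```bash
cat > fit2.py <<'E'
from h import *
import pickle
from scipy.optimize import least_squares
W=pickle.load(open("w14.pkl","rb")); T=capture("top"); S=capture("side"); pickle.dump((T,S),open("ts.pkl","wb"))
def Rz(a): return np.array([[np.cos(a),-np.sin(a),0],[np.sin(a),np.cos(a),0],[0,0,1]])
def Ry(a): return np.array([[np.cos(a),0,np.sin(a)],[0,1,0],[-np.sin(a),0,np.cos(a)]])
s2=lambda u,v:(u/5+320,v/5+170); t2=lambda u,v:(u/5+340,v/5+200)
w=[((-60.5,80.5,5),(260,75)),((60.5,80.5,5),(407,65)),((60.5,-80.5,5),(400,283)),((-60.5,-80.5,5),(264,262)),((-7,35,31),(303,127)),((7,35,31),(326,127)),((-7,-35,31),(304,223)),((7,-35,31),(326,224))]
ts=[(T,(60.5,80.5,5),t2(318,160)),(T,(60.5,-80.5,5),t2(660,187)),(T,(-60.5,-80.5,5),t2(612,424)),(T,(-60.5,80.5,5),t2(286,399)),
   (S,(60.5,80.5,5),s2(105,185)),(S,(60.5,-80.5,5),s2(240,108)),(S,(-60.5,-80.5,5),s2(410,228)),(S,(-60.5,80.5,5),s2(290,310))]
def run(useW,useT,tilt=None):
    def res(x):
        R=Rz(x[3])@Ry(-(x[4] if tilt is None else np.radians(tilt))); r=[]
        if useW:
            for l,px in w: r+=list((proj(W,R@np.array(l,float)+x[:3],True)[0]-px)/1.4)
        if useT:
            for c,l,px in ts: r+=list((proj(c,R@np.array(l,float)+x[:3])[0]-px)*2)
        return np.array(r)
    s=least_squares(res,[488,-279,74,-.08,.43],loss='soft_l1'); x=s.x
    print(useW,useT,x[:3].round(1),"yaw",np.degrees(x[3]).round(2),"tilt",np.degrees(x[4]).round(1)); print(np.round(res(x).reshape(-1,2),1).tolist())
run(1,0,25);run(0,1,25);run(1,1,25);run(1,1)
E
python3 fit2.py
```

```text
1 0 [ 490.2 -275.9   73.6] yaw -4.59 tilt 24.6
[[0.8, 0.4], [0.2, -0.2], [-0.1, 0.1], [1.2, -0.3], [0.4, -0.4], [-3.1, -0.6], [0.3, 0.3], [-3.0, 0.9]]
0 1 [ 488.5 -279.1   72.4] yaw -4.52 tilt 24.6
[[0.2, 0.5], [0.2, 0.1], [1.3, 0.3], [-0.8, 0.4], [-2.4, -0.3], [-1.4, 1.1], [0.8, -1.5], [-0.4, 0.7]]
1 1 [ 489.3 -276.6   73.6] yaw -4.65 tilt 24.6
[[0.1, 1.0], [-0.6, 0.5], [-0.9, 0.8], [0.5, 0.2], [-0.4, 0.3], [-3.9, 0.1], [-0.5, 1.0], [-3.8, 1.6], [-1.6, -0.5], [-1.5, -0.6], [-0.6, -0.3], [-2.8, -0.5], [-3.9, -0.8], [-2.5, 0.7], [-0.2, -1.9], [-1.9, 0.4]]
1 1 [ 489.3 -276.5   73.5] yaw -4.67 tilt 24.4
[[-0.1, 0.9], [-0.4, 0.6], [-0.8, 0.5], [0.3, 0.3], [-0.1, 0.3], [-3.6, 0.1], [-0.3, 1.0], [-3.5, 1.6], [-1.7, -0.7], [-1.7, -0.7], [-0.5, -0.1], [-2.7, -0.4], [-4.1, -0.3], [-2.6, 1.1], [-0.0, -2.2], [-1.7, 0.0]]
```

```bash
python3 - <<'E'
from h import *
obs(); plan(480,-275.2,180,85.4); plan(480,-275.2,103,85.4)
E
```

```text
t 13.4 pos [481.4, -316.5, 228.9] yaw(x axis) 85.3 F [0.0, 1.2, 0.1] w 50.0
-> (480, -275.2, 180, 85.4) row: [0.0409, -0.005, 0.0489] turn -0.0017 dist 64
-> (480, -275.2, 103, 85.4) row: [0.0408, -0.0053, 0.1259] turn -0.0017 dist 132
```

>>> {"api": "arm_command", "payload": {
  "steps": [0.034,0.041,-0.005,0.049,-0.002,0.034,0.041,-0.005,0.049,-0.002,0.034,0.041,-0.005,0.09,-0.002,0.034,0.041,-0.005,0.114,-0.002,0.034,0.041,-0.005,0.114,-0.002,0.034,0.041,-0.005,0.114,-0.002],
  "force": 20
}}

```text
t: 14.0
eef_pos: [480.7, -274.7, 115.7]
eef_rot: [[0.079, 0.997, 0.005], [0.997, -0.079, 0.001], [0.001, 0.005, -1.0]]
ft_force: [0.3, -0.6, 0.3]
gripper_width: 34.4
```

```bash
python3 - <<'E'
from h import *
obs(); plan(480,-275.2,103,85.4)
c=capture("wrist"); cv2.imwrite("pics/w15.png",c["image"]);c=capture("side"); crop(c,340,150,440,240,"s15",W=600)
E
```

```text
t 14.0 pos [480.7, -274.7, 115.7] yaw(x axis) 85.47 F [0.3, -0.6, 0.3] w 34.4
-> (480, -275.2, 103, 85.4) row: [-0.0006, -0.0007, 0.0127] turn 0.0012 dist 13
s15 scale 6.0
```

View pics/w15.png

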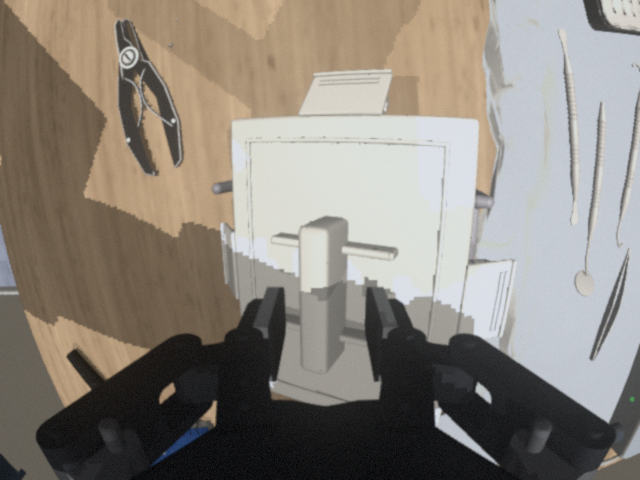

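View pics/s15.png

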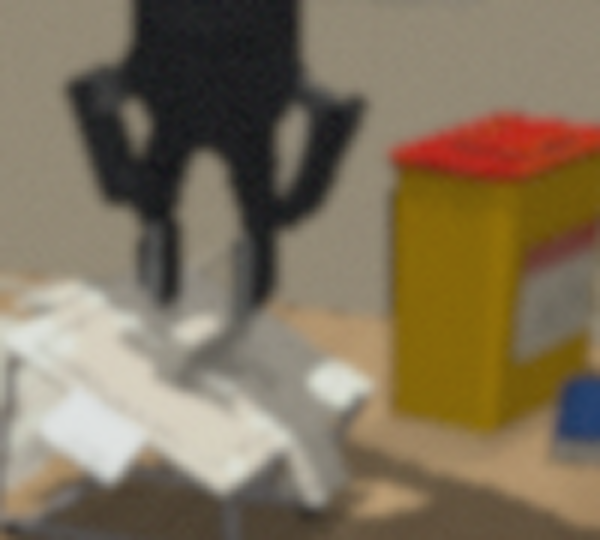

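>>> {"api": "arm_command", "payload": {
  "steps": [0.034,-0.001,0,0.006,0,0.034,-0.001,0,0.0125,0,0.034,-0.001,0,0.0125,0,0.028,-0.001,0,0.0125,0,0.023,-0.001,0,0.0125,0,0.018,-0.001,0,0.0125,0,0.013,-0.001,0,0.0125,0,0.01,-0.001,0,0.0125,0],
  "force": 20
}}

```text
t: 14.9
eef_pos: [479.1, -276.1, 104.4]
eef_rot: [[0.079, 0.997, 0.002], [0.997, -0.079, 0.001], [0.001, 0.002, -1.0]]
ft_force: [-7.8, -0.8, 4.1]
gripper_width: 17.9
```

```bash
python3 - <<'E'
from h import *
obs()
c=capture("wrist"); cv2.imwrite("pics/w16.png",c["image"]);c=capture("side"); crop(c,340,150,440,240,"s16",W=600)
E
```

```text
t 14.9 pos [479.1, -276.1, 104.4] yaw(x axis) 85.47 F [-7.8, -0.8, 4.1] w 17.9
s16 scale 6.0
```

View pics/w16.png

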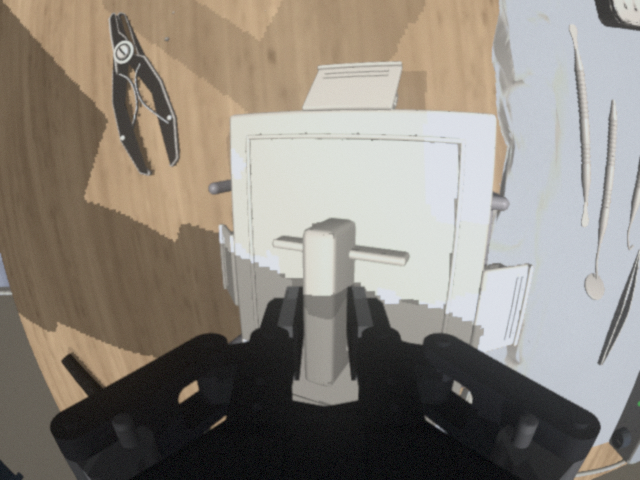

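View pics/s16.png

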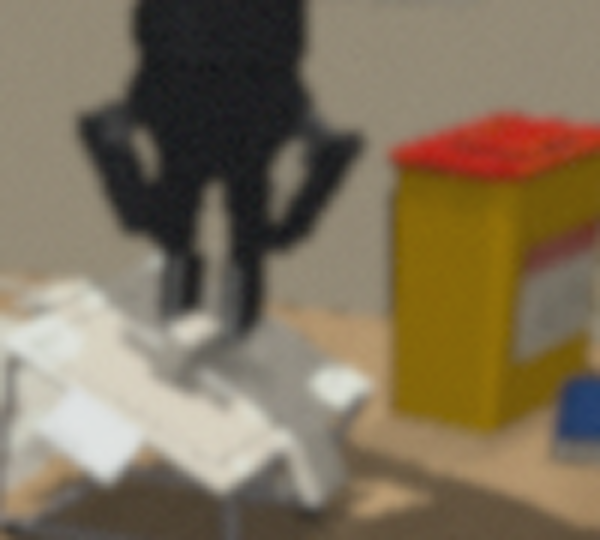

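>>> {"api": "arm_command", "payload": {
  "steps": [0.01,0,-0.002,-0.004,0,0.01,0,-0.004,-0.009,0,0.01,0,-0.006,-0.014,0,0.01,0,-0.009,-0.02,0,0.01,0,-0.013,-0.028,0,0.01,0,-0.013,-0.028,0],
  "force": 25
}}

```text
t: 15.6
eef_pos: [465.5, -275.1, 133.3]
eef_rot: [[0.079, 0.997, 0.003], [0.997, -0.079, 0.0], [0.0, 0.003, -1.0]]
ft_force: [0.3, 0.6, -4.1]
gripper_width: 13.3
```

```bash
python3 - <<'E'
from h import *
obs()
c=capture("wrist"); cv2.imwrite("pics/w17.png",c["image"]);c=capture("side"); crop(c,340,150,440,240,"s17",W=600)
E
```

```text
t 15.6 pos [465.5, -275.1, 133.3] yaw(x axis) 85.46 F [0.3, 0.6, -4.1] w 13.3
s17 scale 6.0
```

View pics/w17.png

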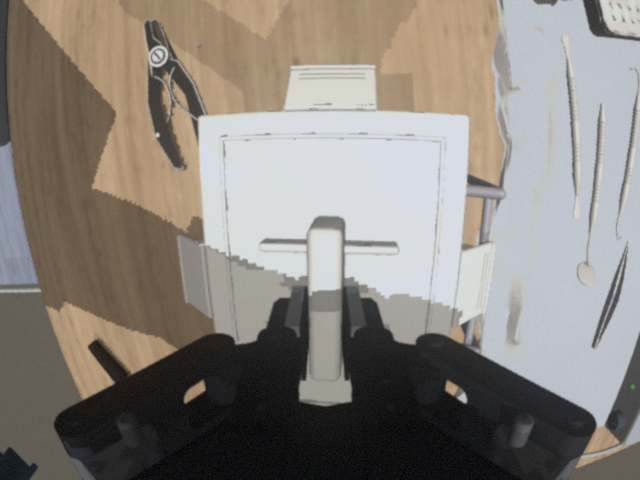

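View pics/s17.png

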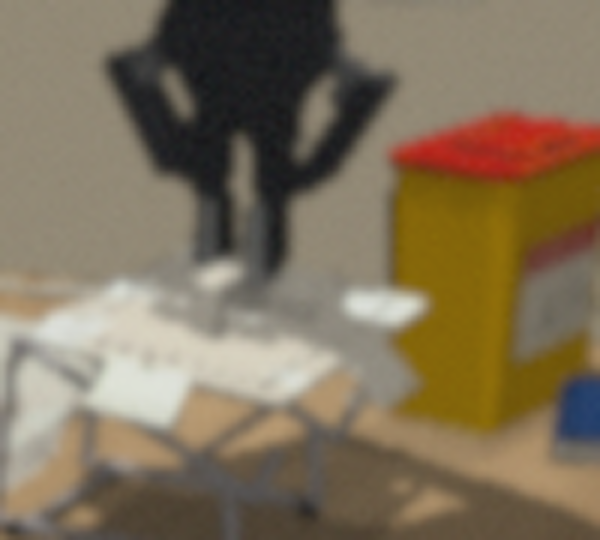

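```bash
cat > fit3.py <<'E'
from h import *
from scipy.optimize import least_squares
def Rz(a): return np.array([[np.cos(a),-np.sin(a),0],[np.sin(a),np.cos(a),0],[0,0,1]])
def Ry(a): return np.array([[np.cos(a),0,np.sin(a)],[0,1,0],[-np.sin(a),0,np.cos(a)]])
def fitw(c,pts,x0,tilt=None,label=""):
    # pts (local, px); x: x,y,z,yaw,(tilt)
    def res(x):
        R=Rz(x[3])@Ry(x[4] if tilt is None else tilt)
        return np.concatenate([proj(c,R@np.array(l,float)+x[:3],True)[0]-px for l,px in pts])
    s=least_squares(res,x0 if tilt is None else x0[:4],loss='soft_l1',x_scale=[10,10,10,.1]+([.1] if tilt is None else []))
    print(label,s.x[:3].round(1),"yaw",np.degrees(s.x[3]).round(2),"tilt",np.degrees(s.x[4]).round(2) if tilt is None else tilt,np.round(s.fun,1).tolist()); return s.x
E
python3 - <<'E'
from fit3 import *
o=obs(); c=capture("wrist")
pts=[((-60.5,80.5,5),(199,117)),((60.5,80.5,5),(468,115)),((-7,35,31),(309,221)),((7,35,31),(344,221))]
fitw(c,pts,[465,-275,110,-.08,0],0,"lid"); fitw(c,pts,[465,-275,110,-.08,0],None,"lid")
E
```

```text
t 15.7 pos [465.7, -275.0, 132.4] yaw(x axis) 85.46 F [0.2, -0.1, -3.9] w 13.3
lid [ 466.8 -273.5   89.7] yaw -4.33 tilt 0 [-1.3, -1.0, -12.9, 0.5, 0.9, 0.2, 0.9, 0.0]
lid [ 468.6 -272.8   95.9] yaw -4.6 tilt -4.27 [1.4, -4.0, -1.7, -1.6, -0.7, 0.9, 0.8, 1.6]
```

>>> {"api": "arm_command", "payload": {
  "steps": [0.01,0,0,0,0,0.01,0,0,-0.02,0,0.01,0.005,0,-0.05,0,0.01,0.035,0.005,-0.053,-0.02,0.01,0.08,0.012,-0.053,-0.05,0.01,0.125,0.02,-0.053,-0.08,0.01,0.17,0.03,-0.053,-0.11,0.01,0.215,0.038,-0.053,-0.14,0.01,0.255,0.045,-0.053,-0.168,0.01,0.272,0.048,-0.053,-0.168],
  "force": 80
}}

```text
t: 16.75
eef_pos: [535.4, -4.2, 185.2]
eef_rot: [[-0.092, 0.996, 0.002], [0.996, 0.092, 0.002], [0.002, 0.002, -1.0]]
ft_force: [-0.5, -0.0, -4.0]
gripper_width: 11.6
```

```bash
python3 - <<'E'
from h import *
obs()
c=capture("wrist"); cv2.imwrite("pics/w18.png",c["image"]);c=capture("side"); crop(c,240,140,400,260,"s18",W=600)
c=capture("top"); crop(c,250,180,400,290,"t18",W=600)
E
```

```text
t 16.75 pos [535.4, -4.2, 185.2] yaw(x axis) 95.29 F [-0.5, -0.0, -4.0] w 11.6
s18 scale 3.75
t18 scale 4.0
```

View pics/w18.png

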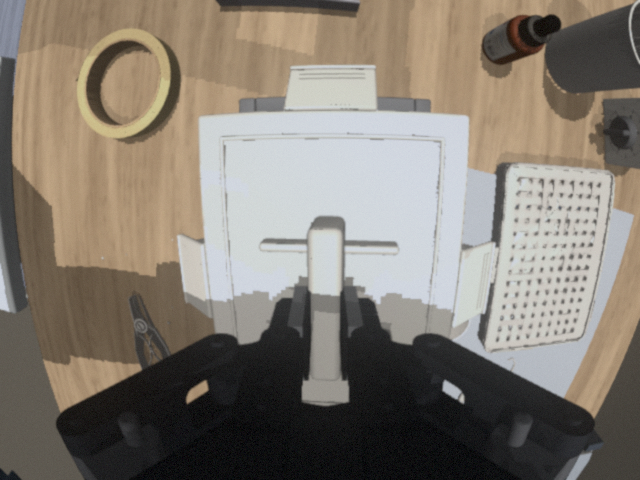

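View pics/s18.png

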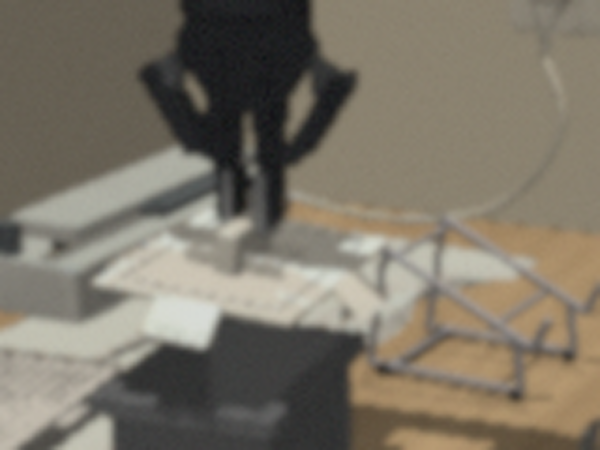

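View pics/t18.png

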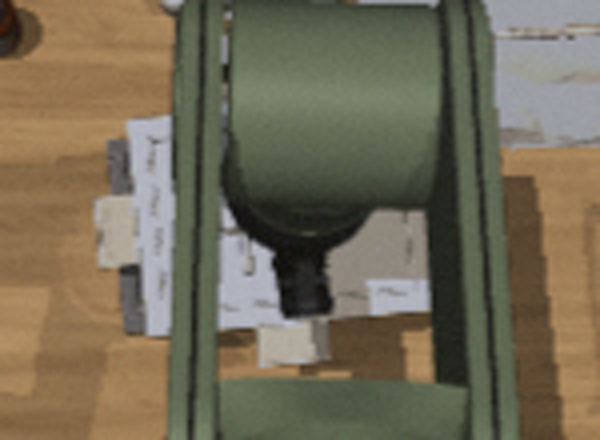

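```bash
python3 - <<'E'
from fit3 import *
import pickle
o=obs(); c=capture("wrist"); pickle.dump(c,open("w18.pkl","wb")); crop(c,180,50,490,280,"w18z")
cs=capture("side"); crop(cs,255,180,355,255,"s18z"); pickle.dump(cs,open("s18.pkl","wb"))
E
```

```text
t 16.9 pos [534.9, -6.7, 185.1] yaw(x axis) 95.24 F [-0.4, 0.2, -4.2] w 11.3
w18z scale 2.581
s18z scale 8.0
```

View pics/w18z.png

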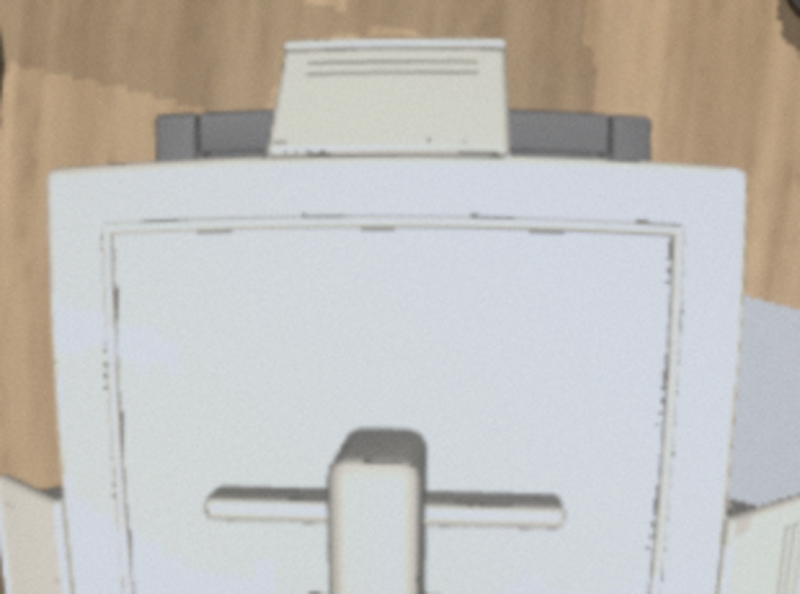

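View pics/s18z.png

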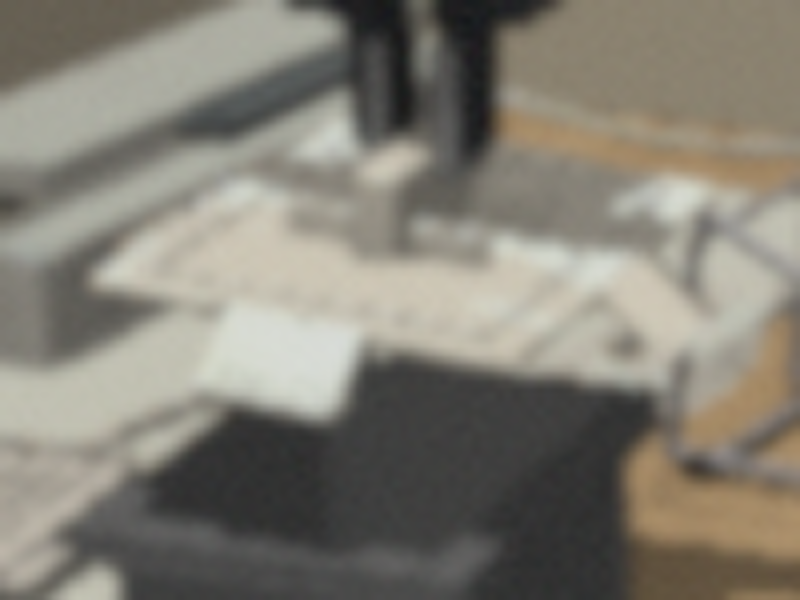

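```bash
python3 - <<'E'
from fit3 import *
import pickle
c=pickle.load(open("w18.pkl","rb")); o=obs()
Z=lambda u,v:(u/2.581+180,v/2.581+50)
pts=[((-60.5,80.5,5),Z(50,175)),((60.5,80.5,5),Z(745,172)),((-7,35,31),Z(330,462)),((7,35,31),Z(418,462)),((-7,35,5),Z(342,430)),((7,35,5),Z(427,430))]
fitw(c,pts,[535,-7,145,.09,0],0,"lid"); x=fitw(c,pts,[535,-7,145,.09,0],None,"lid")
for z in(98,96): print(onz(c,*Z(157,118),z,True),onz(c,*Z(650,118),z,True))
# side
cs=pickle.load(open("s18.pkl","rb")); s=lambda u,v:(u/8+255,v/8+180)
R=Rz(x[3])@Ry(x[4])
for l in((60.5,80.5,5),(-60.5,80.5,5),(60.5,80.5,0),(-60.5,80.5,0)): print((( proj(cs,R@np.array(l)+x[:3])[0]-(255,180))*8).round())
E
```

```text
t 17.0 pos [534.6, -8.2, 185.2] yaw(x axis) 95.09 F [-0.5, -0.7, -4.6] w 11.6
lid [536.3  -6.1 151.9] yaw 5.29 tilt 0 [-6.9, -0.7, -4.9, 1.0, 2.7, 0.8, 5.8, 0.8, 0.2, -1.3, -1.2, -1.3]
lid [537.5  -6.1 151.2] yaw 5.4 tilt -5.66 [-0.4, 0.2, -0.1, 0.5, -2.2, 0.1, 0.6, 0.9, 1.7, -1.7, 0.1, -1.1]
[476.5  84.3  98. ] [589.5  95.7  98. ]
[476.1  84.5  96. ] [590.1  96.   96. ]
[ 83. 271.]
[509. 362.]
[ 82. 288.]
[508. 381.]
```

>>> {"api": "arm_command", "payload": {
  "steps": [0.01,0.01,0.003,0.005,0,0.01,0.02,0.0067,0.015,0,0.01,0.02,0.0067,0.025,0,0.01,0.02,0.0067,0.033,0,0.01,0.02,0.0067,0.039,0,0.01,0.02,0.0067,0.042,0,0.01,0.02,0.0067,0.042,0],
  "force": 40
}}

```text
t: 17.7
eef_pos: [539.3, 12.1, 142.7]
eef_rot: [[-0.088, 0.996, -0.0], [0.996, 0.088, 0.0], [0.0, -0.0, -1.0]]
ft_force: [0.3, -0.2, -3.5]
gripper_width: 11.7
```

```bash
python3 - <<'E'
from h import *
obs(); plan(539.5,12.5,132,95.3)
c=capture("wrist"); crop(c,180,50,490,280,"w19z"); c=capture("side"); crop(c,245,180,345,255,"s19z")
E
```

```text
t 17.7 pos [539.3, 12.1, 142.7] yaw(x axis) 95.07 F [0.3, -0.2, -3.5] w 11.7
-> (539.5, 12.5, 132, 95.3) row: [0.0004, 0.0003, 0.0107] turn -0.004 dist 11
w19z scale 2.581
s19z scale 8.0
```

View pics/w19z.png

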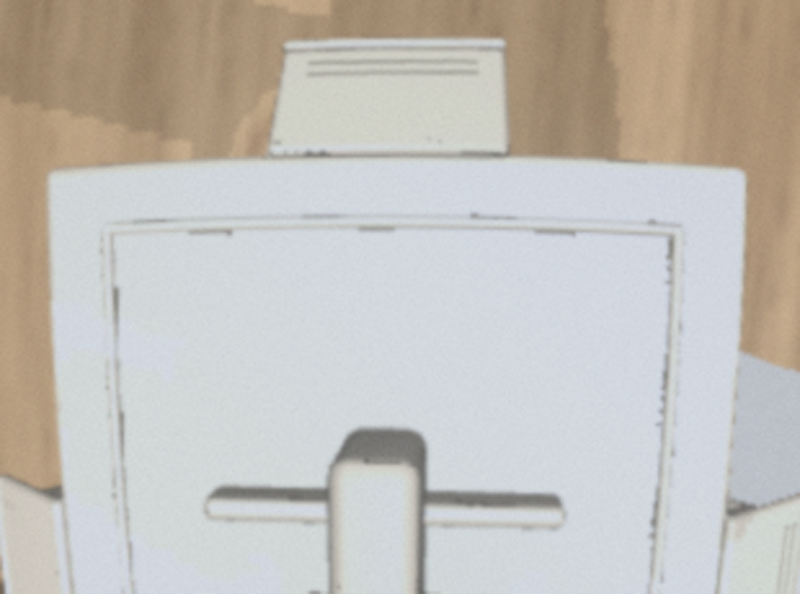

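View pics/s19z.png

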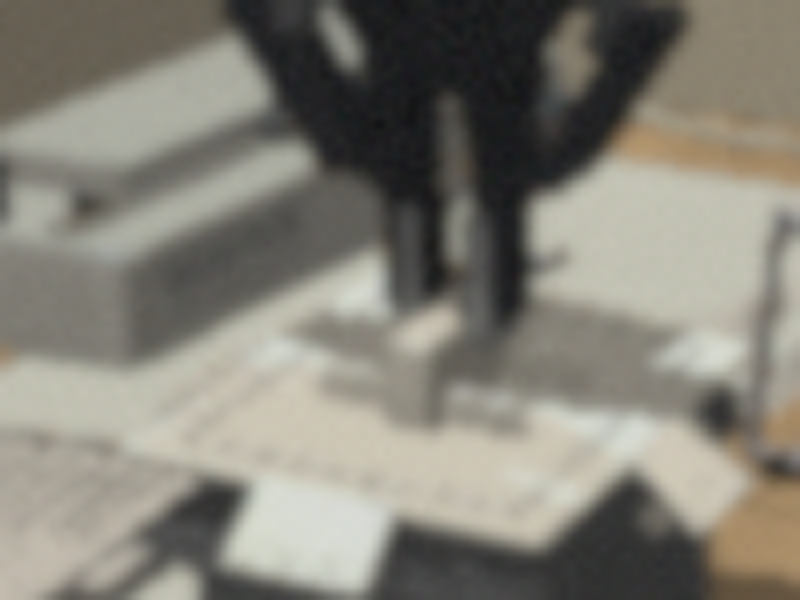

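Aligned above the box. Lower in 2 mm rows, watching the force.

>>> {"api": "arm_command", "payload": {
  "steps": [0.01,0,0,0.002,0,0.01,0,0,0.004,0,0.01,0,0,0.006,0,0.01,0,0,0.008,0,0.01,0,0,0.008,0],
  "force": 20
}}

```text
t: 18.3
eef_pos: [539.6, 12.2, 135.2]
eef_rot: [[-0.088, 0.996, 0.001], [0.996, 0.088, 0.0], [0.0, 0.001, -1.0]]
ft_force: [-1.0, 0.0, -3.7]
gripper_width: 11.7
```

>>> {"api": "arm_command", "payload": {
  "steps": [0.012,0,0,0.002,0,0.0125,0,0,0.003,0,0.0125,0,0,0.004,0,0.0125,0,0,0.004,0],
  "force": 20
}}

```text
t: 18.7
eef_pos: [540.4, 12.3, 131.7]
eef_rot: [[-0.088, 0.996, 0.003], [0.996, 0.088, 0.0], [0.0, 0.003, -1.0]]
ft_force: [2.2, 0.4, -0.1]
gripper_width: 12.5
```

```bash
python3 - <<'E'
from h import *
o=obs(); print(np.round(o["torque"],2))
c=capture("side"); crop(c,245,180,345,255,"s20z")
E
```

```text
t 18.7 pos [540.4, 12.3, 131.7] yaw(x axis) 95.07 F [2.2, 0.4, -0.1] w 12.5
[ 0.02 -0.17 -0.01]
s20z scale 8.0
```

View pics/s20z.png

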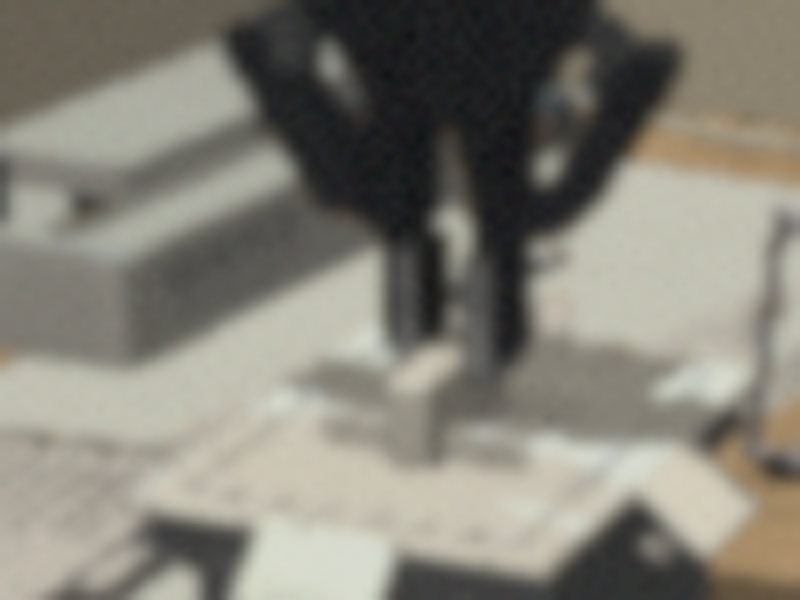

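>>> {"api": "arm_command", "payload": {
  "steps": [0.013,0,0,0.002,0,0.013,0,0,0.004,0,0.0132,0,0,0.005,0,0.0132,0,0,0.005,0],
  "force": 20
}}

```text
t: 19.15
eef_pos: [541.1, 12.3, 129.6]
eef_rot: [[-0.088, 0.996, 0.006], [0.996, 0.088, 0.001], [0.0, 0.006, -1.0]]
ft_force: [-1.7, 0.4, 18.0]
gripper_width: 13.2
```

```bash
python3 - <<'E'
from h import *
o=obs(); print(np.round(o["torque"],2))
c=capture("side"); crop(c,245,180,345,255,"s21z")
E
```

```text
t 19.15 pos [541.1, 12.3, 129.6] yaw(x axis) 95.07 F [-1.7, 0.4, 18.0] w 13.2
[ 0.11  0.61 -0.  ]
s21z scale 8.0
```

View pics/s21z.png

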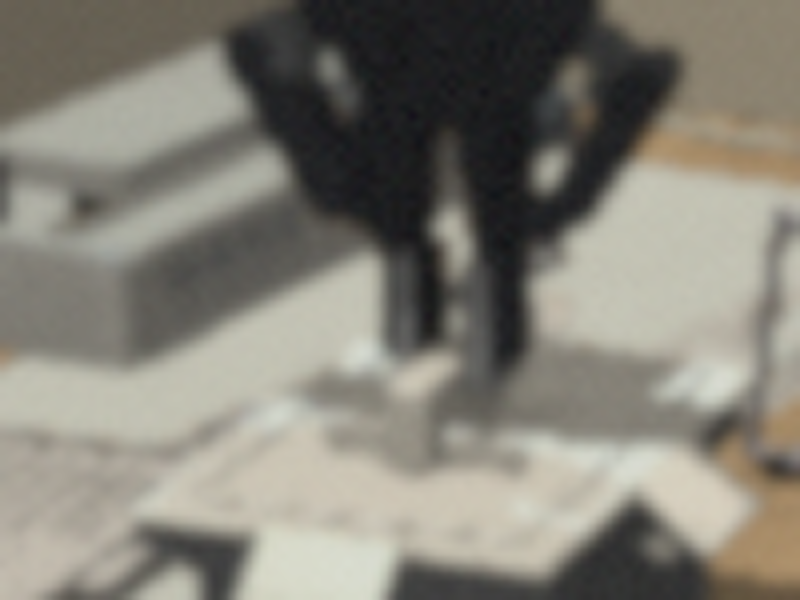

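>>> {"api": "arm_command", "payload": {
  "steps": [0.0145,0,0,0,0,0.02,0,0,-0.003,0,0.034,0,0,-0.003,0,0.034,0,0,-0.003,0,0.034,0,0,-0.03,0,0.034,0,0,-0.07,0,0.034,0,0,-0.09,0,0.034,0,0,-0.09,0],
  "force": 20
}}

```text
t: 20.0
eef_pos: [542.1, 12.2, 222.4]
eef_rot: [[-0.088, 0.996, 0.012], [0.996, 0.088, 0.001], [-0.001, 0.012, -1.0]]
ft_force: [-0.1, 0.4, -0.7]
gripper_width: 34.0
```

```bash
python3 - <<'E'
from h import *
import pickle
o=obs(); 
c=capture("wrist"); cv2.imwrite("pics/w22.png",c["image"]); pickle.dump(c,open("w22.pkl","wb"))
c=capture("side"); crop(c,245,180,365,285,"s22z"); pickle.dump(c,open("s22.pkl","wb"))
E
```

```text
t 20.0 pos [542.1, 12.2, 222.4] yaw(x axis) 95.07 F [-0.1, 0.4, -0.7] w 34.0
s22z scale 5.714
```

View pics/w22.png

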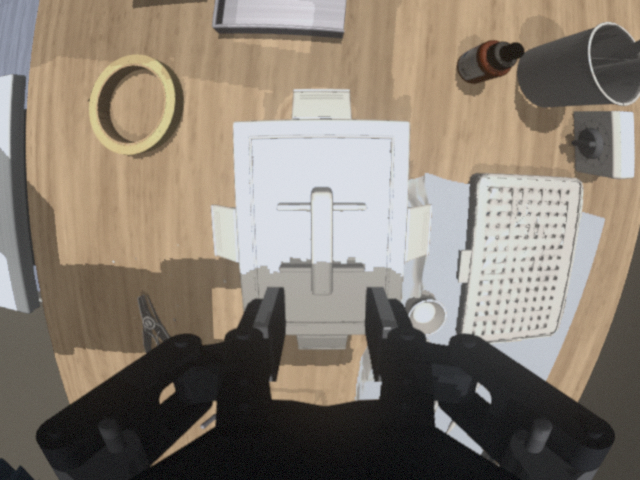

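View pics/s22z.png

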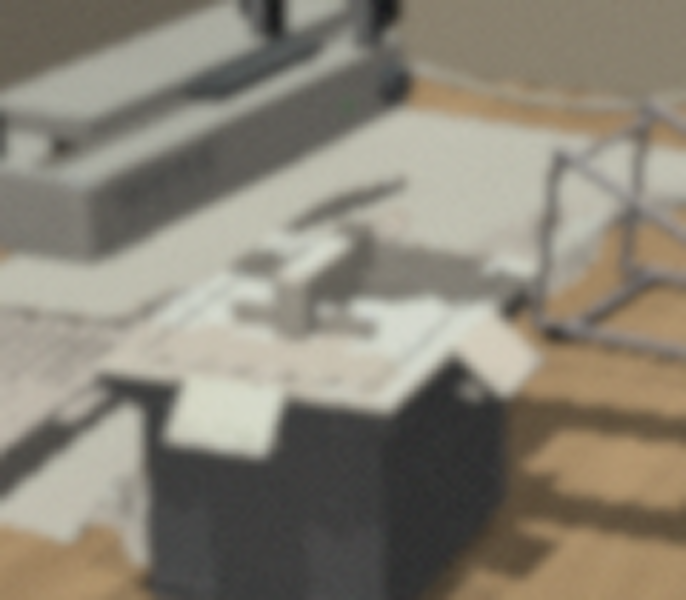

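```bash
python3 - <<'E'
from fit3 import *
import pickle
c=pickle.load(open("w22.pkl","rb")); crop(c,200,80,450,350,"w22z")
pts=[((-60.5,80.5,5),(234.5,122.5)),((60.5,80.5,5),(409.5,122)),((-60.5,-80.5,5),(243,331)),((60.5,-80.5,5),(402,333))]
fitw(c,pts,[540,12,98,.09,0],0,"lid"); x=fitw(c,pts,[540,12,98,.09,0],None,"lid")
print(onz(c,425,318,32,True))
E
```

```text
w22z scale 2.222
lid [541.   13.3  95.3] yaw 4.81 tilt 0 [-0.5, -0.9, 0.4, 0.4, 2.5, 1.3, -4.9, -0.7]
lid [541.2  13.3  95.1] yaw 5.12 tilt -2.01 [-0.3, -0.2, 0.3, -0.2, 3.6, 0.2, -4.0, 0.1]
[654.2 -82.5  32. ]
```

View pics/w22z.png

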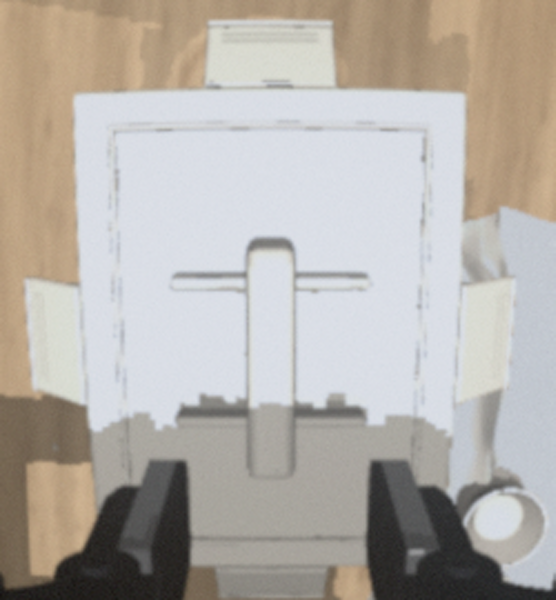

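>>> {"api": "arm_command", "payload": {
  "steps": [0,0.045,0,0,0,0,0.09,0,0,0,0,0.126,-0.001,0.01,0,0,0.126,-0.001,0.055,0,0,0.126,-0.001,0.1,0,0,0.126,-0.001,0.135,0,0,0.126,-0.001,0.135,0,0,0.126,-0.001,0.135,0],
  "force": 60
}}

```text
t: 20.9
eef_pos: [528.0, 137.5, 83.0]
eef_rot: [[-0.088, 0.996, 0.002], [0.996, 0.088, -0.0], [-0.0, 0.002, -1.0]]
ft_force: [-0.1, 0.4, 0.8]
gripper_width: 0.2
```

```bash
cat >> h.py <<'E'
LID=np.array([541.,13.3]); LY=np.radians(5.1)
def loc():
    o=ctrl.get_obs(); d=np.array(o["eef_pos"][:2])-LID; c,s=np.cos(LY),np.sin(LY); print("local",round(d[0]*c+d[1]*s,1),round(-d[0]*s+d[1]*c,1),"z",round(o["eef_pos"][2],1))
def wl(x,y): c,s=np.cos(LY),np.sin(LY); return LID[0]+x*c-y*s, LID[1]+x*s+y*c
E
python3 - <<'E'
from h import *
o=obs(); loc(); plan(*wl(0,95),87,95.1)
c=capture("side"); crop(c,225,150,365,270,"s23z");
c=capture("wrist"); crop(c,150,200,500,480,"w23z")
E
```

```text
t 20.9 pos [528.0, 137.5, 83.0] yaw(x axis) 95.07 F [-0.1, 0.4, 0.8] w 0.2
local -1.9 124.9 z 83.0
-> (np.float64(532.5550417976881), np.float64(107.9239012140231), 87, 95.1) row: [-0.0299, 0.002, -0.004] turn -0.0005 dist 30
s23z scale 5.0
w23z scale 2.143
```

View pics/s23z.png

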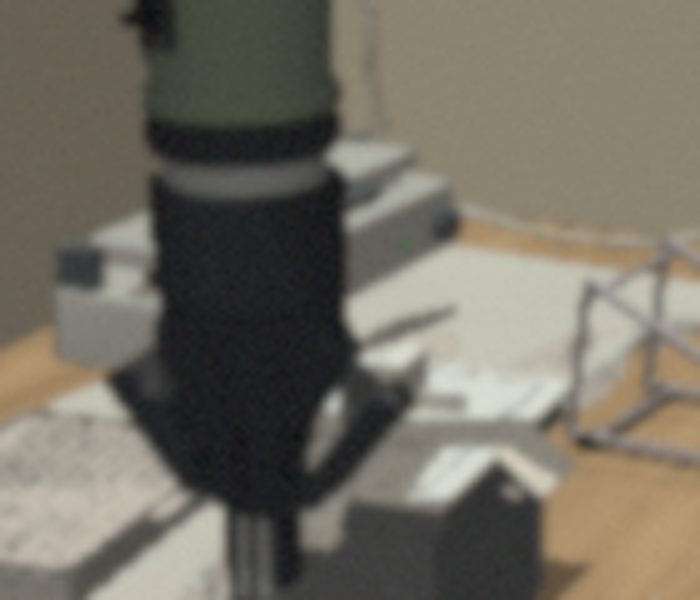

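View pics/w23z.png

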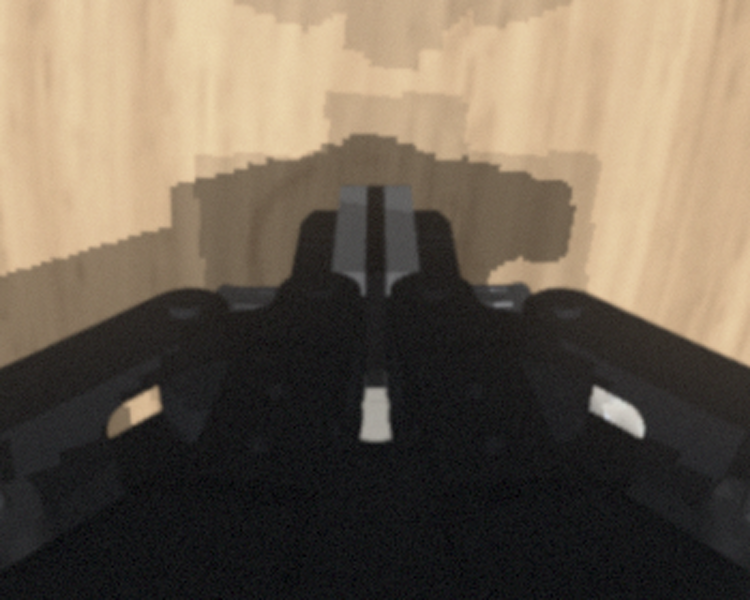

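>>> {"api": "arm_command", "payload": {
  "steps": [0,-0.008,0.002,-0.003,0,0,-0.014,0.002,-0.003,0,0,-0.018,0.002,-0.003,0,0,-0.021,0.002,-0.003,0,0,-0.024,0.002,-0.003,0,0,-0.027,0.002,-0.003,0,0,-0.03,0.002,-0.003,0,0,-0.03,0.002,-0.003,0],
  "force": 60
}}

```text
t: 21.8
eef_pos: [534.2, 107.8, 88.2]
eef_rot: [[-0.088, 0.996, 0.007], [0.996, 0.088, 0.001], [0.0, 0.007, -1.0]]
ft_force: [-0.1, 0.6, 0.8]
gripper_width: -0.1
```

```bash
python3 - <<'E'
from h import *
o=obs(); loc()
E
```

```text
t 21.8 pos [534.2, 107.8, 88.2] yaw(x axis) 95.05 F [-0.1, 0.6, 0.8] w -0.1
local 1.6 94.7 z 88.2
```

```bash
python3 - <<'E'
from h import *
c=capture("side"); crop(c,225,180,345,270,"s24z")
E
```

```text
s24z scale 6.667
```

View pics/s24z.png

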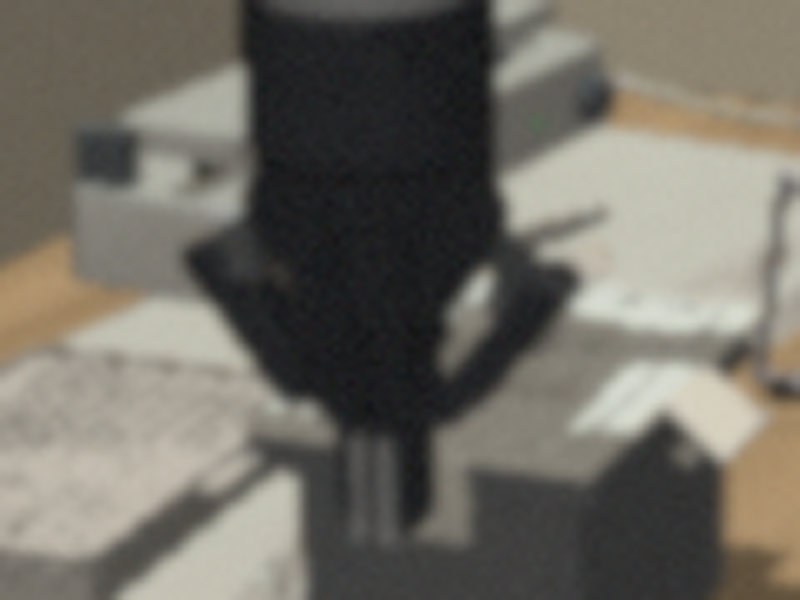

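>>> {"api": "arm_command", "payload": {
  "steps": [0,-0.001,0,0.001,0,0,-0.002,0,0.001,0,0,-0.003,0,0.001,0,0,-0.003,0,0.001,0]
}}

```text
t: 22.25
eef_pos: [534.5, 107.3, 87.3]
eef_rot: [[-0.087, 0.996, 0.007], [0.996, 0.086, 0.005], [0.005, 0.008, -1.0]]
ft_force: [-1.3, 10.4, 0.9]
gripper_width: 0.0
```

>>> {"api": "arm_command", "payload": {
  "steps": [0,0.015,0,0,0,0,0.015,0,-0.045,0,0,0,0,-0.08,0,0,-0.045,0,-0.08,0,0,-0.09,-0.001,-0.08,0,0,-0.135,-0.002,-0.08,0,0,-0.18,-0.002,-0.08,0,0,-0.22,-0.003,-0.07,0,0,-0.221,-0.003,-0.03,0,0,-0.221,-0.003,0,0]
}}

```text
t: 23.25
eef_pos: [550.4, -114.4, 85.0]
eef_rot: [[-0.084, 0.996, 0.007], [0.996, 0.084, 0.005], [0.004, 0.007, -1.0]]
ft_force: [-0.9, 0.2, 0.1]
gripper_width: -0.0
```

```bash
python3 - <<'E'
from h import *
o=obs(); loc(); plan(*wl(0,-95),87,95.1)
c=capture("side"); crop(c,225,180,345,270,"s25z")
c=capture("wrist"); crop(c,150,0,500,280,"w25z")
E
```

```text
t 23.25 pos [550.4, -114.4, 85.0] yaw(x axis) 94.84 F [-0.9, 0.2, 0.1] w -0.0
local -2.0 -128.0 z 85.0
-> (np.float64(549.4449582023119), np.float64(-81.32390121402311), 87, 95.1) row: [0.033, 0.0019, -0.0019] turn -0.0045 dist 33
s25z scale 6.667
w25z scale 2.143
```

View pics/s25z.png

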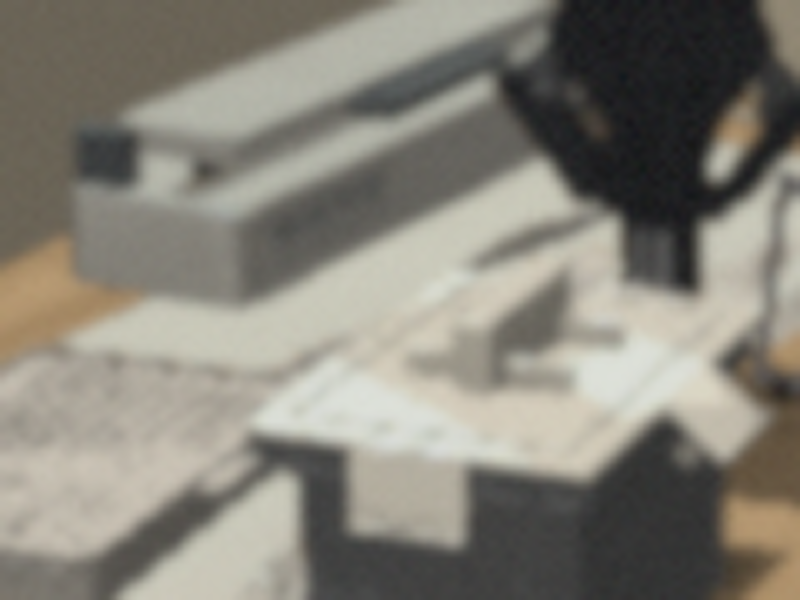

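View pics/w25z.png

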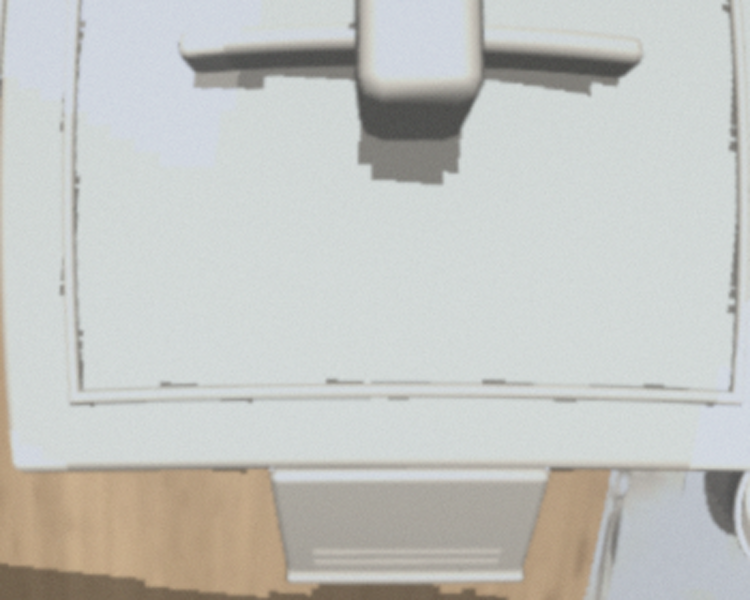

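>>> {"api": "arm_command", "payload": {
  "steps": [0,0.008,0.002,-0.002,0,0,0.014,0.002,-0.002,0,0,0.019,0.002,-0.002,0,0,0.023,0.002,-0.002,0,0,0.027,0.002,-0.002,0,0,0.03,0.002,-0.002,0,0,0.033,0.002,-0.002,0,0,0.035,0.002,-0.002,0,0,0.036,0.002,-0.002,0]
}}

```text
t: 24.25
eef_pos: [547.0, -79.0, 85.2]
eef_rot: [[-0.089, 0.996, -0.001], [0.996, 0.089, 0.002], [0.002, -0.0, -1.0]]
ft_force: [-0.3, -15.1, 0.6]
gripper_width: 0.1
```

```bash
python3 - <<'E'
from h import *
o=obs(); loc()
E
```

```text
t 24.25 pos [547.0, -79.0, 85.2] yaw(x axis) 95.08 F [-0.3, -15.1, 0.6] w 0.1
local -2.2 -92.5 z 85.2
```

>>> {"api": "arm_command", "payload": {
  "steps": [0,-0.018,0,0,0,0,-0.018,0,-0.045,0,0,-0.01,-0.01,-0.08,0.14,0,0.01,-0.04,-0.08,0.29,0,0.04,-0.07,-0.08,0.44,0,0.07,-0.1,-0.08,0.59,0,0.0925,-0.11,-0.08,0.73,0,0.0925,-0.11,-0.08,0.88,0,0.0925,-0.11,-0.08,1.02,0,0.0925,-0.11,-0.08,1.17]
}}

```text
t: 25.25
eef_pos: [428.5, 4.3, 165.4]
eef_rot: [[0.885, 0.465, -0.001], [0.465, -0.885, 0.003], [0.0, -0.004, -1.0]]
ft_force: [-0.2, 1.0, 0.3]
gripper_width: 0.5
```

```bash
python3 - <<'E'
from h import *
o=obs(); loc(); plan(*wl(-110,0),87,5.1)
c=capture("side"); crop(c,225,150,385,270,"s26z")
c=capture("wrist"); cv2.imwrite("pics/w26.png",c["image"])
E
```

```text
t 25.25 pos [428.5, 4.3, 165.4] yaw(x axis) 27.7 F [-0.2, 1.0, 0.3] w 0.5
local -112.8 1.0 z 165.4
-> (np.float64(431.43548280481536), np.float64(3.521627344691435), 87, 5.1) row: [0.0022, 0.0023, 0.0784] turn 0.3944 dist 78
s26z scale 5.0
```

View pics/w26.png

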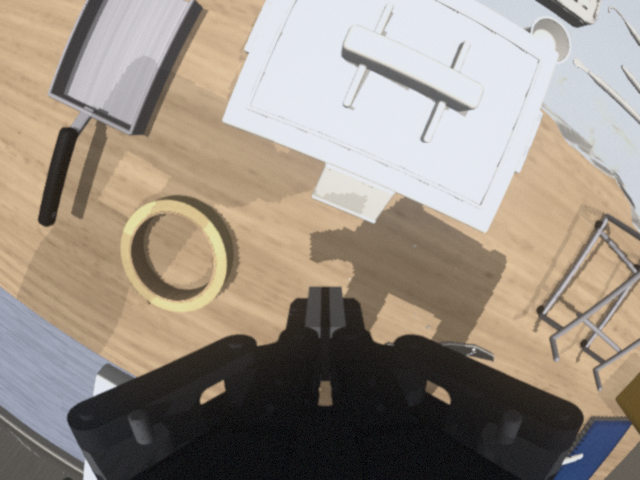

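View pics/s26z.png

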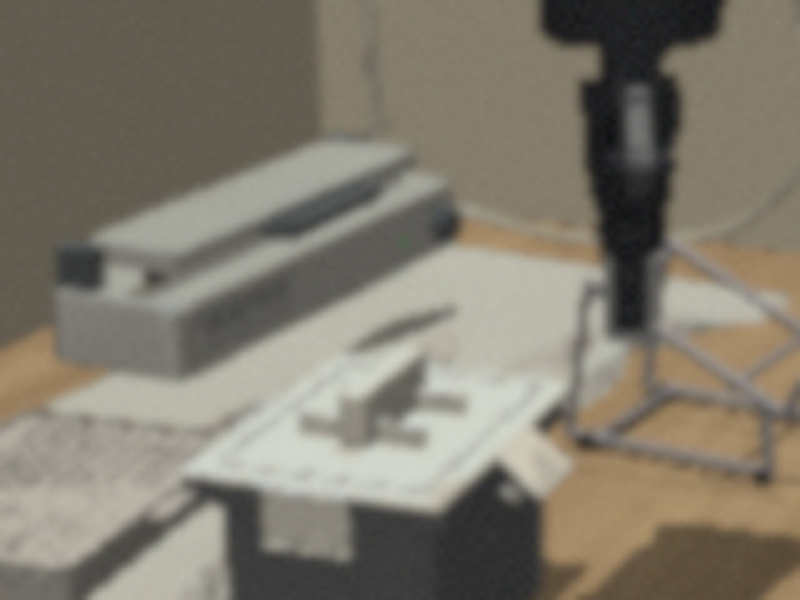

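>>> {"api": "arm_command", "payload": {
  "steps": [0,0.002,0.002,0.03,0.14,0,0.002,0.002,0.06,0.28,0,0.002,0.002,0.078,0.394,0,0.002,0.002,0.078,0.394,0,0.002,0.002,0.078,0.394,0,0.002,0.002,0.078,0.394]
}}

```text
t: 25.95
eef_pos: [432.2, 3.5, 88.3]
eef_rot: [[0.995, 0.098, 0.001], [0.098, -0.995, 0.003], [0.001, -0.003, -1.0]]
ft_force: [-1.0, 0.5, -0.3]
gripper_width: 0.5
```

```bash
python3 - <<'E'
from h import *
o=obs(); loc(); plan(*wl(-74,0),87,5.1)
E
```

```text
t 25.95 pos [432.2, 3.5, 88.3] yaw(x axis) 5.61 F [-1.0, 0.5, -0.3] w 0.5
local -109.3 -0.1 z 88.3
-> (np.float64(467.29296115960307), np.float64(6.721822031883328), 87, 5.1) row: [0.0353, 0.0002, 0.0013] turn 0.0089 dist 35
```

>>> {"api": "arm_command", "payload": {
  "steps": [0,0.01,0,0.001,0.008,0,0.017,0,0.001,0.008,0,0.022,0,0.001,0.008,0,0.026,0,0.001,0.008,0,0.03,0,0.001,0.008,0,0.033,0,0.001,0.008,0,0.035,0,0.001,0.008,0,0.036,0,0.001,0.008]
}}

```text
t: 26.75
eef_pos: [466.8, 6.9, 87.1]
eef_rot: [[0.996, 0.09, -0.002], [0.09, -0.996, 0.003], [-0.002, -0.003, -1.0]]
ft_force: [-5.7, -0.4, 2.0]
gripper_width: 0.2
```

```bash
python3 - <<'E'
from h import *
o=obs(); loc()
E
```

```text
t 26.75 pos [466.8, 6.9, 87.1] yaw(x axis) 5.17 F [-5.7, -0.4, 2.0] w 0.2
local -74.5 0.2 z 87.1
```

>>> {"api": "arm_command", "payload": {
  "steps": [0,0.001,0,0,0,0,0.002,0,0,0,0,0.003,0,0,0,0,0.003,0,0,0]
}}

```text
t: 27.15
eef_pos: [466.9, 7.0, 86.5]
eef_rot: [[0.996, 0.09, -0.009], [0.09, -0.996, 0.003], [-0.009, -0.003, -1.0]]
ft_force: [-8.5, -1.9, 2.4]
gripper_width: 0.1
```

>>> {"api": "arm_command", "payload": {
  "steps": [0,-0.018,0,0,0,0,-0.018,0,-0.045,0,0,0,0,-0.08,0,0,0.045,0,-0.08,0,0,0.09,0,-0.08,0,0,0.135,0,-0.08,0,0,0.184,0,-0.08,0,0,0.184,0,-0.08,0,0,0.184,0,-0.08,0]
}}

```text
t: 28.05
eef_pos: [652.1, 23.6, 164.1]
eef_rot: [[0.996, 0.09, -0.008], [0.09, -0.996, 0.003], [-0.008, -0.004, -1.0]]
ft_force: [-1.0, -0.5, 0.4]
gripper_width: 0.1
```

```bash
python3 - <<'E'
from h import *
o=obs(); loc(); plan(*wl(110,0),87,5.1); plan(*wl(74,0),87,5.1)
c=capture("side"); crop(c,225,170,345,260,"s28z")
c=capture("wrist"); cv2.imwrite("pics/w28.png",c["image"])
E
```

```text
t 28.05 pos [652.1, 23.6, 164.1] yaw(x axis) 5.19 F [-1.0, -0.5, 0.4] w 0.1
local 111.5 0.4 z 164.1
-> (np.float64(650.5645171951846), np.float64(23.078372655308566), 87, 5.1) row: [-0.0009, 0.0007, 0.0771] turn 0.0015 dist 77
-> (np.float64(614.707038840397), np.float64(19.878177968116674), 87, 5.1) row: [-0.0369, 0.0006, 0.0774] turn 0.0015 dist 86
s28z scale 6.667
```

View pics/s28z.png

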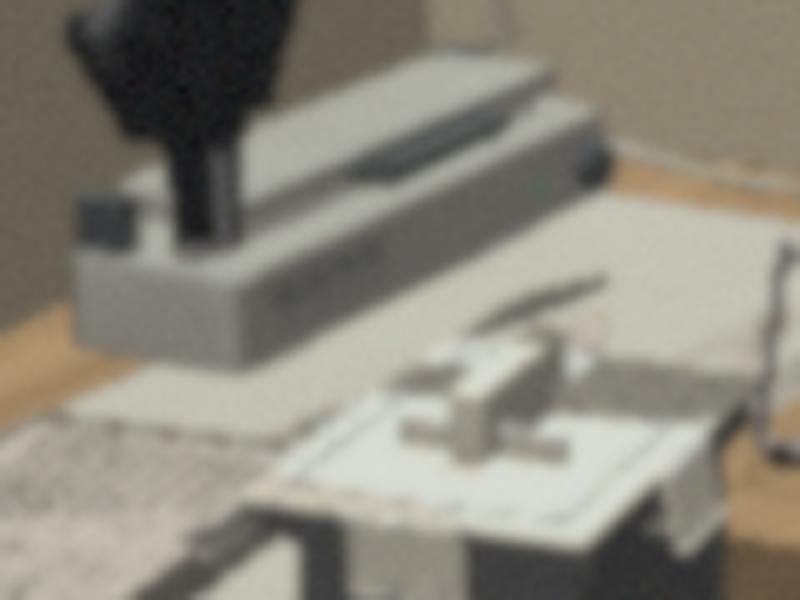

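View pics/w28.png

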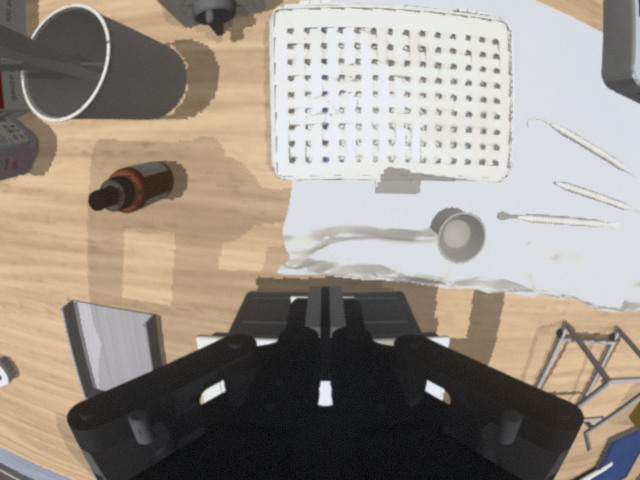

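>>> {"api": "arm_command", "payload": {
  "steps": [0,-0.001,0,0.04,0,0,-0.001,0,0.077,0,0,-0.001,0,0.077,0,0,-0.01,0,0.077,0,0,-0.018,0,0.077,0,0,-0.023,0,0.077,0,0,-0.027,0,0.077,0,0,-0.031,0,0.077,0,0,-0.035,0,0.077,0,0,-0.037,0,0.077,0]
}}

```text
t: 29.15
eef_pos: [614.5, 20.4, 89.4]
eef_rot: [[0.996, 0.09, -0.004], [0.09, -0.996, 0.003], [-0.004, -0.003, -1.0]]
ft_force: [4.7, 0.6, 0.3]
gripper_width: -0.2
```

```bash
python3 - <<'E'
from h import *
o=obs(); loc()
E
```

```text
t 29.15 pos [614.5, 20.4, 89.4] yaw(x axis) 5.17 F [4.7, 0.6, 0.3] w -0.2
local 73.8 0.6 z 89.4
```

>>> {"api": "arm_command", "payload": {
  "steps": [0,-0.001,0,0.002,0,0,-0.002,0,0.002,0,0,-0.004,0,0.002,0,0,-0.005,0,0.002,0]
}}

```text
t: 29.55
eef_pos: [613.3, 20.3, 88.3]
eef_rot: [[0.996, 0.09, 0.006], [0.09, -0.996, 0.004], [0.006, -0.003, -1.0]]
ft_force: [11.3, 1.9, -2.4]
gripper_width: 0.1
```

```bash
python3 - <<'E'
from h import *
o=obs(); loc()
E
```

```text
t 29.55 pos [613.3, 20.3, 88.3] yaw(x axis) 5.16 F [11.3, 1.9, -2.4] w 0.1
local 72.6 0.5 z 88.3
```

>>> {"api": "arm_command", "payload": {
  "steps": [0,0.02,0,0,0,0,0.02,0,-0.045,0,0,0.01,0,-0.09,0,0,-0.035,0,-0.11,0,0,-0.08,0,-0.13,0,0,-0.12,0,-0.15,0,0,-0.14,0,-0.17,0,0,-0.14,0,-0.17,0]
}}

```text
t: 30.35
eef_pos: [470.3, 6.9, 259.5]
eef_rot: [[0.996, 0.09, 0.006], [0.09, -0.996, 0.003], [0.007, -0.003, -1.0]]
ft_force: [0.6, 0.2, 0.3]
gripper_width: 0.4
```

```bash
python3 - <<'E'
from h import *
o=obs(); loc()
c=capture("side"); crop(c,225,180,345,270,"s30z")
c=capture("wrist"); cv2.imwrite("pics/w30.png",c["image"])
E
```

```text
t 30.35 pos [470.3, 6.9, 259.5] yaw(x axis) 5.14 F [0.6, 0.2, 0.3] w 0.4
local -71.0 -0.1 z 259.5
s30z scale 6.667
```

View pics/s30z.png

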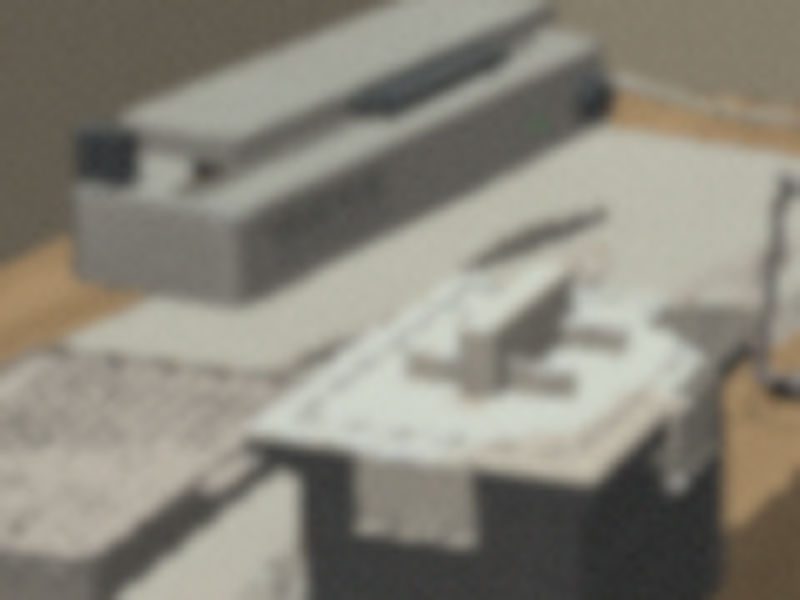

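View pics/w30.png

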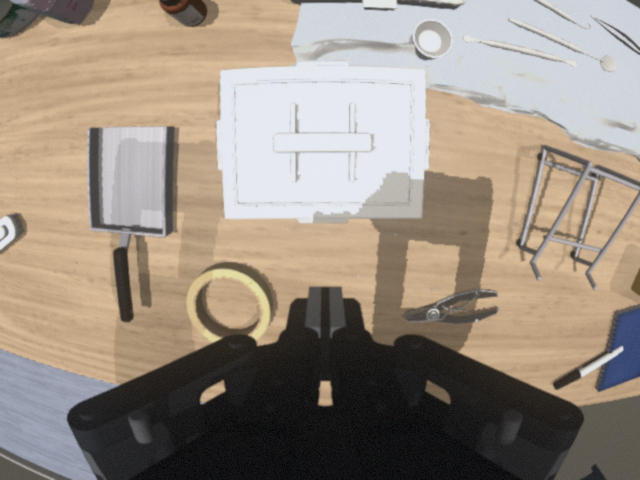

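```bash
python3 - <<'E'
from h import *
c=capture("wrist"); crop(c,205,50,445,230,"w31z")
E
```

```text
w31z scale 3.333
```

View pics/w31z.png

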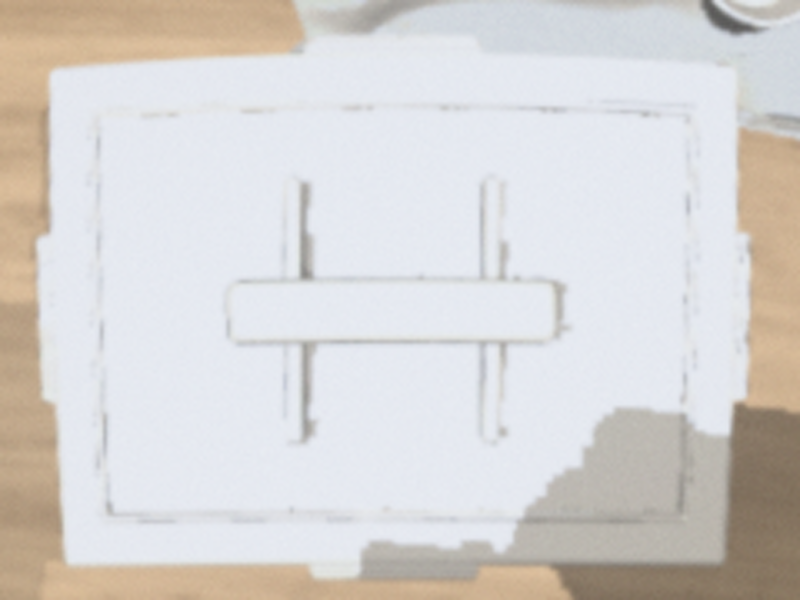

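```bash
python3 - <<'E'
from h import *
print(ctrl.sign_off()); obs()
E
```

```text
the job is handed in; nothing more can be done
None
the job is handed in; nothing more can be done
```

The job is done and handed in at about 30.5 s of the 72 s.

- **Clippers:** I held the scoop by its handle over the box and eased the grip, so it pivoted down onto the near rim at about 30 degrees. All three clippers slid in. The gripper never touched them, and the camera view before the lid went on showed all three in the box.
- **Scoop:** I set it down empty and flat on the worktop, about 55 mm from where it started and turned by about 10 degrees.
- **Lid:** I pinched it by the rib and lifted it off the rack at right angles to its plate. It still tilted about 5 degrees in the grip, and pressing it onto the rim with about 18 N levelled it. I judged that it sits fully down from the pictures: it looks level and shows no gap at the rim. The wrist-camera fit put the seat at 95 mm instead of 98 mm. A similar offset showed in the first box fit, so I took it as calibration error. The tilt fit gave about 2 degrees, but its corner errors were too large to rely on.
- **Tabs:** I pushed each one inward to a firm stop at about 8 to 15 N. After the fingers withdrew, all four stayed folded, standing about 3 to 3.5 mm out from the plate edge, which matches the folded position. I could not observe the click itself.
- **Last checks:** The arm stood clear above the box, and the wrist force was about zero. In the last views the tape, nippers, cup, dropper and rack looked to be where they were; I did not measure them again.

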